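# Hang the lift-off door on its studs and latch it

### The arm

A 6-joint arm with a two-finger parallel gripper is mounted at the origin on the work surface. World frame = base frame: x ahead of the robot, y to its left, z up, the work surface at z = 0. Lengths are in mm, angles in rad, forces in N, time in s.
With the tool pointing down it reaches from about 350 to 875 mm from the base axis. Payload 4.2 kg.
Tool frame: the origin (TCP) lies between the finger pads; the fingertips stand 11 mm ahead of it and the grasp point (between the pads) lies 8 mm behind it; z points along the fingers, y is the direction in which the jaws open and shut (so a half turn about z gives the same grasp; the last joint's range is limited). The gripper opens to 85 mm and grips with 20 to 120 N. Pads are 22 mm wide; open, the fingers measure 114 mm over their backs; the gripper's body (76 mm by 85 mm) begins 54 mm behind the grasp point. The pads swing forward as they close: fully open they stand 13 mm farther back than shut.
Start: joints at [-0.878, 0.385, 0.008, 0, -1.194, -0.259], TCP at [262.713, -567.081, 242.312] pointing down, gripper open.
Joint ranges: [-3.14, 3.14], [-1.21, 2.06], [-1.07, 1.41], [-3.16, 2.05], [-2.99, -0.16], [-3.1, 3.1]. Speed limits (rad/s): [2.79, 2.79, 3.14, 3.14, 3.14, 3.14].

### API

Orientations are given as a unit quaternion [x, y, z, w].
In Python, from bench import * gives the robot as it stands. The module is installed in compiled form; this text tells all that it offers.
- The arm moves only by the tool drive_tool, never from a script. Its argument "increments" is a list of rows, each a list of 3 entries, a list of its own where there are three numbers: the gripper command: -1 is shut, 1 is fully open, values between are in proportion, then the shift along the tool's x, y, z scaled (see below), then the turn about the tool's z scaled (see below). In form: [[hand, [tx, ty, tz], turn], ...]. A call has 1 to 20 rows; each row shifts and turns the commanded pose from where the row before left it, along the tool's axes as they then stand; what a row does not reach is not made up. The controller multiplies each number of a shift by 0.3 m and each number of a turn by 2 rad. A row lasts 1/8 s, in which the tool goes at most 62.5 mm and 10.7 degrees, less where a joint would pass 70% of its speed; a pose out of reach is approached as far as the arm can. A call with a number of a shift or a turn outside -1 to 1 is refused whole. A call with a gripper value outside its range is refused whole. The fingers move at their own pace and stop on an object; the grip force is fixed at half the most. Time passes only in rows, so rows that do not move let the fingers close. It gives the time, the measured TCP pose, the force and the opening at its end, in the units of the state.
- read_state(): the state, without advancing time (a new reading comes with each control period).
- get_image(name): name is "scene" or "top"; returns the picture (400x640x3 uint8, red, green, blue); there is no depth.
- calibration(name): a dict with "fovy" (degrees; the focal length in pixels is half the picture's height over the tangent of half this angle, whatever the lens; pixels are square), "cx", "cy" (the principal point, pixels), "R" (3x3) and "t" (3): a world point X has camera coordinates R X + t. Camera axes: x right, y down, z forward; pixel columns grow to the right and rows downward; lengths in mm; the calibration is good to about 2 mm. A picture is of the moment at which its call begins. calibration takes no time and is no camera call.
- job_done(): hands the job in, once; it reports no verdict.
The state is a dict: "clock": time; "joints": joint angles; "joint_vel": joint speeds; "joint_efforts": joint torques, N m; "position": TCP position; "ee_rot": TCP orientation; "contact_force": force on the tool from outside, world axes, zero at the start; "wrist_torque": the same for the moment, N m; "gripper_width": finger opening in mm.
Only numpy, scipy, OpenCV 4.12 (cv2) and the standard library are available. Lean on these libraries where they do the work, as an engineer would, in place of code of your own. Each camera call takes 0.05 s, during which the arm holds its last target.

### The job

Draw the small steel door out of the kitting shelf by its jutting end, lay it flat on the bench and let go, then take it again by its upright pull. Rest it on the tops of the two studs of the parts box, a little short of its place on the side away from the hook, and slide it along towards the hook until its holes drop over the studs and it lies flush; let go and swing the chrome hook fully over its end. Do not drop the door, and leave the four other parts on the bench where they are.

Things in the scene. Friction and masses are not known exactly. Their poses are not given: they have to be found in the camera images.
- door_center (a point): centre of the loose steel door's plate: 130 long (x) x 64 wide (y) x 5 thick (z, up), 0.3 kg, with two through holes 13 in diameter on its centre line at x = -48 and +48, and an upright pull in the middle of its top. The same either way round. It starts flat in the shelf, about 48 of its -x end jutting out towards the robot and its pull shut in just under the shelf's roof
- door_pull (a point): centre of the door's upright pull: a solid steel tab 10 thick (along the door's x), 40 wide (along y) and 27 high, standing on the plate's top; this point is 16 above the centre of the plate
- kit_shelf: fixed beige shelf, 160 deep (x -80 to 80), bays open to -x; origin at bench level under the middle of the door's bay. Bay floor 22 above the bench, y = -40 to 40 between side walls; roof 60 to 66 above the bench, from the front edge (x = -80) back. Bare bench in front. A second bay, out to y = -160, holds circuit boards; more stand on the roof above it, x 10 to 75, up to 121 high
- parts_box: fixed grey steel box, x -85 to 105, y -60 to 60; origin at bench level under the centre of the door's seat, its flat top 50 above the bench. Cheeks 20 higher than the seat (|y| 37 to 43, x -65 to 45) leave no room for fingers at the door's long sides. In place the door is flat on the seat, centred on the origin, long axis along the box's x, plate's centre 52.5 above the origin
- studs: two fixed upright steel studs on the seat, 9 in diameter and 12 high, at x = -48 and +48 of this frame, y = 0, tops slightly rounded. The origin is half-way between them, at seat level (50 above the bench); axes as the box
- hook (a joint): angle of the chrome hook (rad) about its upright pivot, growing clockwise seen from above. Starts open at 0 to 0.35 (0: arm points along the box's +x); 1.57 is the stop, fully closed: arm along the box's -y, its bent tip, 7.5 to 12.5 above the seat, 9 over the +x end of the seated door. Stays where left; about 1 N at the knob moves it
- hook_knob (a point): middle of the hook's upright round knob, 12 in diameter and 26 high, 40 from the pivot axis; its foot, on the arm's top, is 13 lower than this point
- hook_pivot (a point): point on the hook's pivot axis at seat level (50 above the bench), at x = 82, y = 40 of the box
- terminal_strip: bystander: loose green plastic terminal strip, 70 x 20 x 24, origin under its centre
- sensor: bystander: loose black plastic optical sensor housing, fork-shaped, 30 x 22 x 30, origin under its centre
- bracket: bystander: loose steel angle bracket, 60 x 40 x 45, origin under its centre
- varistor: bystander: loose white ceramic disc varistor, 24 in diameter, 10 high, origin under its centre
Things that resemble listed ones, but are neither listed nor needed, are in the scene too. What is shaped like the parts_box but green is not meant. Leave any yellow look-alike of the part that bears door_center alone.

How it is judged (in metres and radians):
On the way, in this order (a step that is already met when the one before it is completed fails the run):
1. the door lies flat on the bench, at rest, let go (height (world z) of door_center below 0.0055 m and angle between door_center's own z axis and vertical below 0.05 rad and linear speed of door below 0.03 m/s and contact force between door and the fingers below 0.05 N), for 0.15 s.
2. the door rests level on the studs' tops, 4 to 40 mm short of its place on the side away from the hook (contact force between door and studs above 0.3 N and x of door_center in the frame of parts_box between -0.04 and -0.004 m and z of door_center in the frame of parts_box between 0.061 and 0.068 m and angle between the z axis of door_center and the z axis of parts_box, either way round below 0.08 rad), for 0.1 s.
3. the door has dropped over both studs and lies flush on the seat, let go, the hook still open (z of door_center in the frame of parts_box between 0.05 and 0.055 m and horizontal distance between door_center and parts_box below 0.0045 m and angle between the z axis of door_center and the z axis of parts_box, either way round below 0.03 rad and angle between the x axis of door_center and the x axis of parts_box, either way round below 0.1 rad and contact force between door and the fingers below 0.05 N and value of joint hook below 0.8 rad), for 0.15 s.
At the end, for the whole second after the job is handed in: the door lies flush on the seat over both studs (plate's centre within 2.5 mm of its seated height and 4.5 mm sideways of the seat's centre, level within 0.03 rad, long axis within 0.1 rad of the box's), at rest and released, and the hook is closed beyond 1.42 rad over its end and released (z of door_center in the frame of parts_box between 0.05 and 0.055 m and horizontal distance between door_center and parts_box below 0.0045 m and angle between the z axis of door_center and the z axis of parts_box, either way round below 0.03 rad and angle between the x axis of door_center and the x axis of parts_box, either way round below 0.1 rad and contact force between each of door, hook and the fingers below 0.05 N and value of joint hook above 1.42 rad and linear speed of door below 0.02 m/s); the robot touches nothing.
It fails at once if a bystander (terminal strip, sensor, bracket, varistor) is moved more than 20 mm (distance of any of terminal_strip, sensor, bracket, varistor from where it was at the start of the episode above 0.02 m).
It fails at once if the door is dropped: it falls freely faster than 0.5 m/s (from more than about 12 mm) (contact force between door and anything else below 0.01 N and linear speed of door above 0.5 m/s).
It also fails if it takes over 72 s, if anything falls off the work surface, if the arm or the gripper's body presses on something with over 40 N, if the wrist force passes 120 N, or if a joint passes its speed limit or range.

## Working session

There is one attempt and no reset: what is moved stays moved. The work goes in short steps, Python scripts to look and compute and a tool call to move; the robot and the scene stay as the last step left them, time stands still between calls to the robot, and variables do not carry over. Pictures are saved under pics/ and viewed, and the job is handed in when it is done.

Besides the shell and the picture viewer there is one more tool, called by a JSON object that holds its "op" and its "data". drive_tool: Moves the arm, as the interface text tells. Shifts and turns lie within -1 to 1; 1 stands for 0.3 m of shift or 2 rad of turn. Its arguments: {"type":"object","properties":{"increments":{"type":"array"}},"required":["increments"]}

```bash
mkdir -p pics; python3 - <<'E'
from bench import *
import cv2
for n in("scene","top"):
    im=get_image(n); cv2.imwrite(f"pics/{n}0.png",im[:,:,::-1]); c=calibration(n); print(n,c)
s=read_state(); print(s)
E
```

```text
scene {'fovy': 47.035106873902215, 'cx': 319.33788553255954, 'cy': 195.43836570811948, 'R': array([[ 0.42606505,  0.90462941, -0.01068676],
       [ 0.59278067, -0.28807424, -0.75207999],
       [-0.68343225,  0.31410009, -0.6589852 ]]), 't': array([-262.16745639, -290.64574307, 1705.57799374])}
top {'fovy': 42.228379025502136, 'cx': 315.077984111733, 'cy': 197.16604696227904, 'R': array([[ 3.45758443e-02, -9.99401815e-01, -7.22682606e-04],
       [-9.74088400e-01, -3.35383507e-02, -2.23667091e-01],
       [ 2.23509059e-01,  8.43743524e-03, -9.74665332e-01]]), 't': array([   2.66839321,  576.5996736 , 1281.52038705])}
{'clock': 0.1, 'joints': array([-8.78414290e-01,  3.85477056e-01,  6.78546608e-03, -4.27561994e-04,
       -1.19398854e+00, -2.58607693e-01]), 'joint_vel': array([ 0.00027176, -0.00131283,  0.00412464,  0.00193652, -0.00117691,
        0.00096592]), 'joint_efforts': array([-5.75175745e-04, -3.93319988e+01,  1.88929868e+01,  4.19800535e+00,
       -2.64692688e-03,  2.00260992e-06]), 'position': array([ 262.50451733, -566.66438854,  241.34261172]), 'ee_rot': array([-2.15113668e-01,  9.76588544e-01,  9.28375707e-04, -2.54516031e-04]), 'contact_force': array([-0.69469005,  0.17722747, -0.07707992]), 'wrist_torque': array([-0.0320844 , -0.03085146,  0.02218024]), 'gripper_width': 85.48909728503772}
```

View pics/scene0.png

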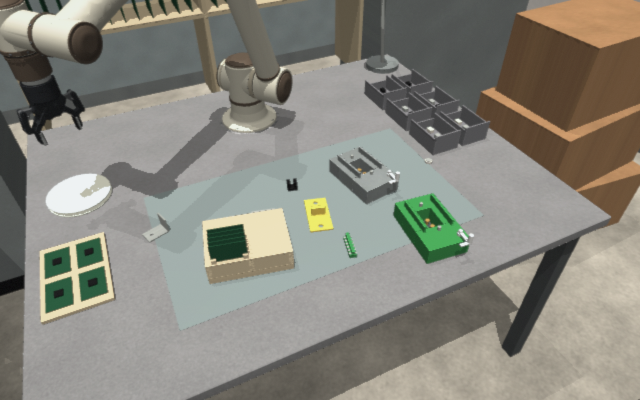

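View pics/top0.png

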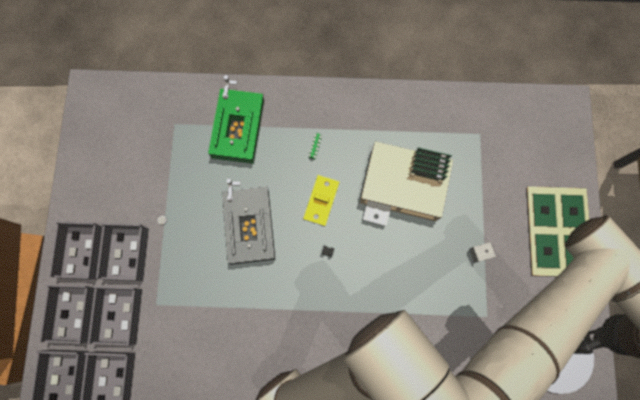

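The top view shows the grey box at (249,225), the grey door's end jutting at (376,215), and the shelf at (408,180). Look-alikes are the green box (237,125) and the yellow door (321,200). Next I'll take close crops.

```bash
python3 - <<'E'
import cv2
t=cv2.imread("pics/top0.png"); s=cv2.imread("pics/scene0.png")
def crop(im,x,y,w,h,k,n): cv2.imwrite(f"pics/{n}.png",cv2.resize(im[y:y+h,x:x+w],None,fx=k,fy=k,interpolation=cv2.INTER_CUBIC))
crop(t,340,130,130,100,6,"c_shelf"); crop(t,205,170,85,100,6,"c_box"); crop(s,320,135,90,75,8,"c_sbox"); crop(s,190,195,120,95,6,"c_sshelf")
E
```

```text
(no output)
```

View pics/c_shelf.png

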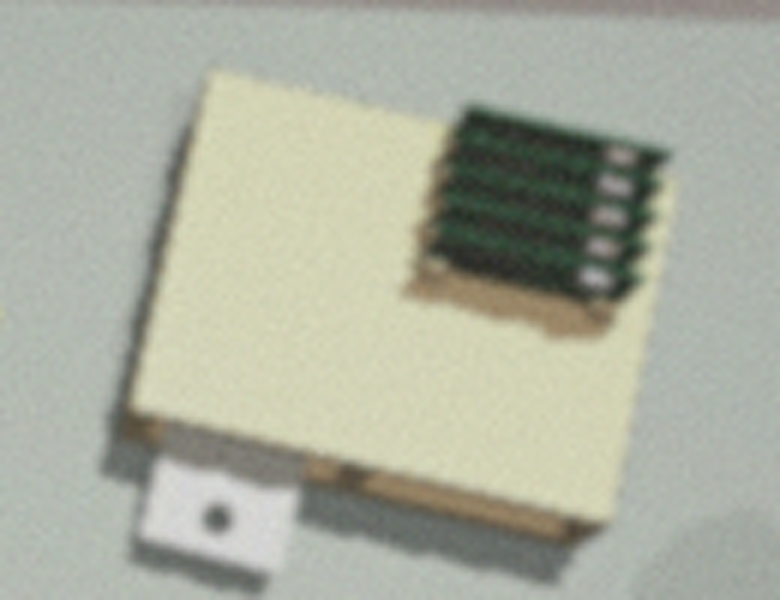

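View pics/c_box.png

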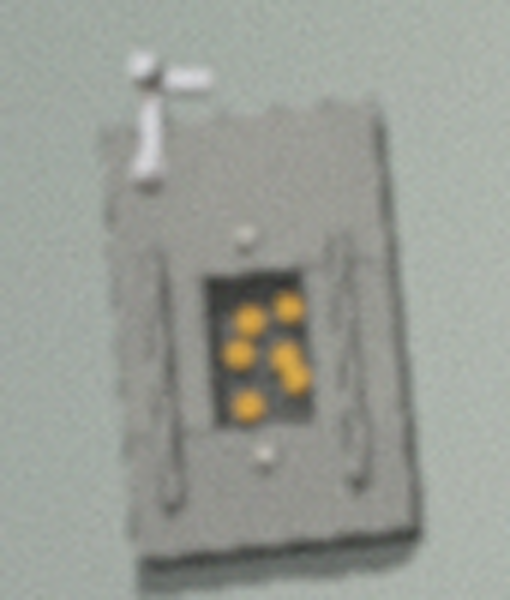

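View pics/c_sbox.png

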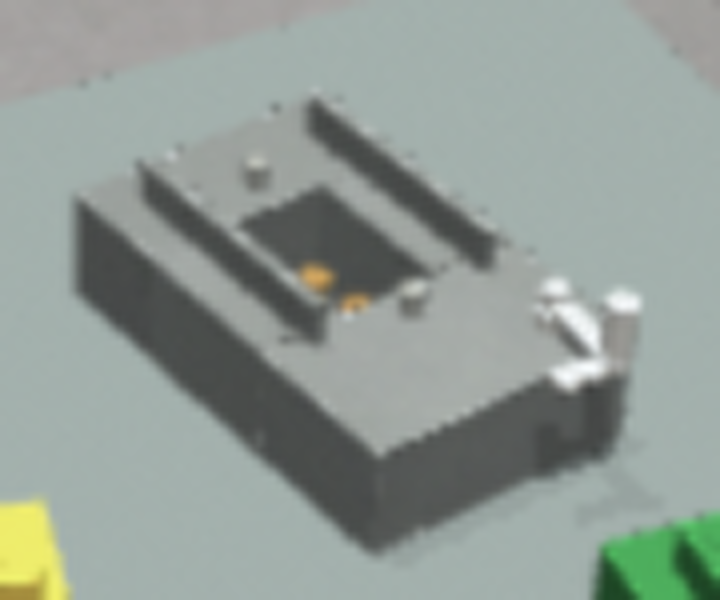

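View pics/c_sshelf.png

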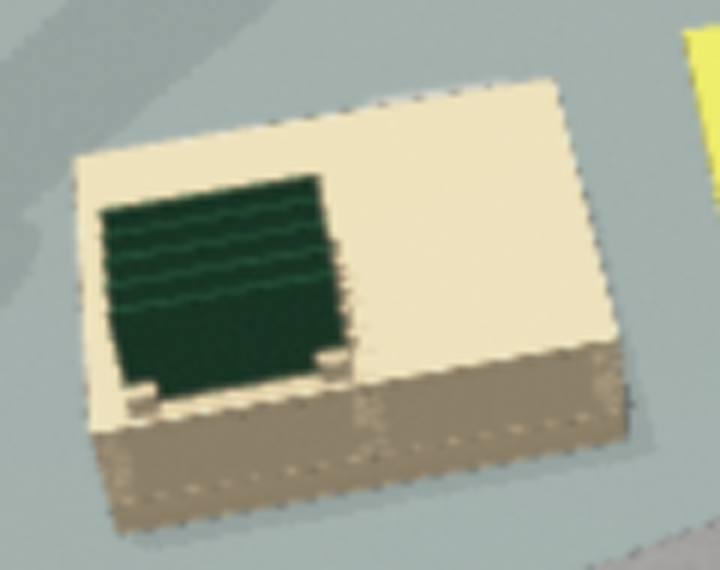

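```bash
cat > h.py <<'E'
import numpy as np
from bench import *
from scipy.optimize import least_squares
C={n:calibration(n) for n in("scene","top")}
def proj(n,X):
    c=C[n]; p=np.asarray(X)@c["R"].T+c["t"]; f=200/np.tan(np.radians(c["fovy"]/2))
    return np.stack([c["cx"]+f*p[...,0]/p[...,2],c["cy"]+f*p[...,1]/p[...,2]],-1)
def ray(n,uv,z):
    c=C[n]; f=200/np.tan(np.radians(c["fovy"]/2))
    d=c["R"].T@np.array([(uv[0]-c["cx"])/f,(uv[1]-c["cy"])/f,1]); o=-c["R"].T@c["t"]
    return o+d*(z-o[2])/d[2]
def W(p,L):
    c,s=np.cos(p[2]),np.sin(p[2]); L=np.asarray(L,float)
    return np.stack([p[0]+c*L[...,0]-s*L[...,1],p[1]+s*L[...,0]+c*L[...,1],L[...,2]],-1)
def un(x0,y0,k,x,y): return ((x+.5)/k-.5+x0,(y+.5)/k-.5+y0)
E
python3 - <<'E'
from h import *
T=lambda x,y:("top",un(205,170,6,x,y)); S=lambda x,y:("scene",un(320,135,8,x,y))
B=[(T(105,130),(105,60,50)),(T(380,105),(105,-60,50)),(T(415,525),(-85,-60,50)),(T(138,560),(-85,60,50)),(T(246,236),(48,0,62)),(T(264,451),(-48,0,62)),
(S(78,200),(-85,-60,50)),(S(380,455),(105,-60,50)),(S(256,163),(-48,0,62)),(S(413,287),(48,0,62))]
def r(p): return np.concatenate([proj(m[0],W(p,l))-m[1] for m,l in B])
q=least_squares(r,[600,150,0.1],loss="soft_l1",f_scale=.5); print(q.x); print(r(q.x).reshape(-1,2).round(2))
T=lambda x,y:("top",un(340,130,6,x,y)); S=lambda x,y:("scene",un(190,195,6,x,y))
F=[(T(132,412),(-80,1)),(T(208,72),(80,1)),(T(605,525),(-80,2)),(S(76,157),(-80,2)),(S(552,80),(-80,1)),(S(618,338),(80,1)),(S(92,432),(80,2))]
def r2(p): return np.concatenate([proj(m[0],W(p,(l[0],p[2+l[1]],66)))-m[1] for m,l in F])
q2=least_squares(r2,[600,-100,0.1,0,0][:3]+[44,-164]) if 0 else None
def r2(p): return np.concatenate([proj(m[0],W(p,(l[0],p[2+l[1]],66)))-m[1] for m,l in F]+[[ (p[3]-46)/5.]])
q2=least_squares(r2,[600,-100,-.1,46,-166]); print(q2.x); print(r2(q2.x)[:-1].reshape(-1,2).round(2))
print("door: hole",ray("top",T(218,518)[1],27),"corners",ray("top",T(138,536)[1],27),ray("top",T(268,579)[1],27))
print("hook knob top",ray("top",un(205,170,6,145,66),50))
E
```

```text
[4.93715636e+02 1.94854513e+02 1.50810119e-01]
[[-0.54 -0.49]
 [-1.1  -1.44]
 [ 0.13 -0.04]
 [-0.41 -0.43]
 [-0.12 -0.65]
 [ 0.12  0.1 ]
 [-1.35 -1.35]
 [-1.05 -0.33]
 [-0.78 -0.57]
 [-0.92 -0.27]]
[ 6.48149340e+02 -1.58150385e+02 -2.05188683e-01  4.60000019e+01
 -1.63148216e+02]
[[-0.55 -0.74]
 [-0.12 -0.92]
 [-0.15 -0.8 ]
 [-0.45 -0.56]
 [-0.8  -0.97]
 [-0.54 -0.75]
 [-0.04 -0.33]]
door: hole [ 539.47854335 -140.24944858   27.        ] corners [ 530.16789994 -104.99969722   27.        ] [ 512.89492863 -162.48017919   27.        ]
hook knob top [616.87085549 252.92862556  50.        ]
```

```bash
cat >> h.py <<'E'
from scipy.spatial.transform import Rotation as Ro
def tool():
    s=read_state(); R=Ro.from_quat(s["ee_rot"]).as_matrix(); return s,R
def to(target,yaw=None,n=None):
    """world target TCP; yaw = world angle of the jaw (tool y) axis, mod pi"""
    s,R=tool(); d=R.T@(np.asarray(target,float)-s["position"])
    cur=np.arctan2(R[1,1],R[0,1]); out=dict(cur_yaw=round(cur,3),shift_units=(d/300).round(4),dist=np.linalg.norm(d).round(1))
    if yaw is not None:
        dy=(yaw-cur+np.pi/2)%np.pi-np.pi/2; out["turn_tool_units"]=round(-dy/2,4); out["j6"]=s["joints"][5].round(2)
        R2=Ro.from_euler("z",dy).as_matrix()@R; out["shift_after_turn"]=(R2.T@(np.asarray(target)-s["position"])/300).round(4)
    print(out)
E
python3 - <<'E'
from h import *
import cv2
im=cv2.imread("pics/top0.png"); hsv=cv2.cvtColor(im,cv2.COLOR_BGR2HSV)
sub=im[195:235,355:400]; 
g=sub.min(2); print(g[8:36,5:38:1].tolist().__str__().replace("], [","\n"))
for n,uv in dict(sensor=(327,252),bracket=(484,252),strip=(315,147),varistor=(161,220),yellow=(321,200)).items(): print(n,ray("top",uv,10).round(0))
s,R=tool();print(R.round(3))
E
```

```text
[[91, 83, 85, 77, 79, 80, 92, 105, 115, 113, 119, 114, 120, 117, 113, 113, 116, 105, 105, 114, 117, 121, 123, 130, 148, 153, 159, 164, 174, 180, 177, 181, 179
103, 101, 94, 92, 83, 83, 93, 105, 113, 118, 118, 118, 118, 114, 115, 120, 116, 113, 114, 114, 109, 112, 108, 110, 118, 119, 123, 126, 144, 157, 157, 163, 175
103, 108, 100, 99, 94, 92, 106, 123, 121, 115, 118, 117, 114, 118, 115, 119, 110, 113, 118, 120, 121, 112, 120, 113, 110, 103, 109, 112, 115, 117, 119, 128, 137
104, 106, 107, 101, 103, 113, 139, 158, 149, 136, 128, 124, 117, 114, 114, 117, 109, 113, 118, 119, 116, 110, 115, 121, 122, 116, 115, 114, 111, 102, 105, 103, 110
111, 104, 103, 100, 101, 132, 168, 189, 185, 170, 163, 151, 136, 126, 131, 128, 124, 126, 122, 115, 119, 120, 115, 119, 114, 118, 120, 117, 117, 113, 109, 104, 102
109, 101, 104, 98, 113, 147, 188, 200, 207, 204, 192, 188, 175, 170, 162, 165, 159, 149, 135, 123, 119, 114, 116, 112, 118, 116, 118, 117, 116, 113, 108, 96, 103
119, 109, 105, 96, 112, 152, 191, 209, 206, 211, 211, 207, 202, 200, 200, 197, 197, 184, 168, 147, 138, 128, 120, 117, 120, 117, 11
[... 2962 characters left out ...]
180, 180
178, 177, 178, 179, 177, 177, 178, 179, 177, 178, 177, 177, 178, 174, 168, 161, 146, 145, 143, 143, 126, 120, 114, 131, 159, 173, 176, 182, 180, 179, 179, 179, 177
182, 178, 178, 181, 173, 178, 180, 180, 177, 176, 181, 179, 177, 179, 180, 173, 175, 171, 171, 166, 157, 145, 147, 158, 171, 179, 181, 181, 178, 174, 180, 177, 178
179, 180, 177, 177, 180, 179, 178, 179, 183, 179, 177, 179, 176, 181, 178, 181, 177, 179, 179, 180, 173, 176, 170, 175, 176, 180, 181, 178, 177, 181, 179, 179, 180]]
sensor [441. -14.  10.]
bracket [ 456. -429.   10.]
strip [731.  28.  10.]
varistor [512. 434.  10.]
yellow [582.   7.  10.]
[[-0.907 -0.42  -0.001]
 [-0.42   0.907  0.002]
 [ 0.     0.002 -1.   ]]
```

```bash
python3 - <<'E'
from h import *
a=ray("top",(365,219.7),27);b=ray("top",(384,225.1),27);print(a,b,np.arctan2(*(b-a)[:2])+np.pi)
a=ray("top",(365.3,208),27);b=ray("top",(363,216.5),27);print(a,b,np.arctan2(*(a-b)[[1,0]]))
h=ray("top",(375.8,216),27);print("hole",h)
yaw=-.26
tcp=h+np.array([np.cos(yaw),np.sin(yaw),0])*(-2)
tcp[2]=120
to(tcp,yaw+np.pi/2)
E
```

```text
[ 528.27900709 -111.42850177   27.        ] [ 515.50639817 -161.80736319   27.        ] 0.2482992944436
[ 559.96596712 -111.81446173   27.        ] [ 536.72292843 -106.01283602   27.        ] -0.24460876884479305
hole [ 539.24277289 -139.94190643   27.        ]
{'cur_yaw': np.float64(2.004), 'shift_units': array([-1.4296,  0.9067,  0.4061]), 'dist': np.float64(522.3), 'turn_tool_units': np.float64(0.3468), 'j6': np.float64(-0.26), 'shift_after_turn': array([-0.5192,  1.611 ,  0.4075])}
```

Choices, in top pixels: the grey door's jutting end at (376,216), not the yellow plate at (321,200). The grey box is at (249,225), not the green one at (237,125). The crops confirmed both. Next I move over the jutting end, staying high.

{"op": "drive_tool", "data": {"increments": [[1, [-0.143, 0.0907, 0.02], 0], [1, [-0.143, 0.0907, 0.02], 0], [1, [-0.143, 0.0907, 0.02], 0], [1, [-0.143, 0.0907, 0.02], 0], [1, [-0.143, 0.0907, 0.02], 0], [1, [-0.143, 0.0907, 0.02], 0], [1, [-0.143, 0.0907, 0.02], 0], [1, [-0.143, 0.0907, 0.02], 0], [1, [-0.143, 0.0907, 0.02], 0], [1, [-0.143, 0.0907, 0.02], 0], [1, [0, 0, 0.01], 0.085], [1, [0, 0, 0.01], 0.085], [1, [0, 0, 0.01], 0.085], [1, [0, 0, 0.01], 0.085], [1, [0, 0, 0.0], 0]]}}

```text
clock: 1.98
position: [537.2, -139.8, 169.7]
ee_rot: [0.122, 0.993, -0.0, -0.001]
contact_force: [0.8, 0.9, 0.1]
gripper_width: 85.6
```

```bash
cat >> h.py <<'E'
import cv2
def snap(n,tag,x,y,w,h,k):
    im=get_image(n); cv2.imwrite(f"pics/{tag}_full.png",im[:,:,::-1]); cv2.imwrite(f"pics/{tag}.png",cv2.resize(im[y:y+h,x:x+w,::-1],None,fx=k,fy=k,interpolation=cv2.INTER_CUBIC))
E
python3 - <<'E'
from h import *
snap("top","a1",300,120,160,120,5); snap("scene","a1s",150,120,180,150,4)
s,R=tool(); print(s["position"],s["clock"],s["contact_force"],s["gripper_width"],proj("top",s["position"]),proj("scene",s["position"]))
yaw=-.247; h=ray("top",(375.8,216),27); t=h.copy();t[2]=120
t[:2]+=np.array([np.cos(yaw),np.sin(yaw)])*-2
to(t,yaw+np.pi/2)
E
```

```text
[ 537.48959182 -139.87763889  170.16291648] 2.075 [ 0.32342345 -0.3433366   0.94983901] 85.45762149044664 [382.58621956 205.41717301] [256.54579104 172.22407608]
{'cur_yaw': np.float64(1.327), 'shift_units': array([0.0009, 0.0012, 0.1672]), 'dist': np.float64(50.2), 'turn_tool_units': np.float64(0.0017), 'j6': np.float64(-1.85), 'shift_after_turn': array([0.0009, 0.0012, 0.1672])}
```

View pics/a1.png

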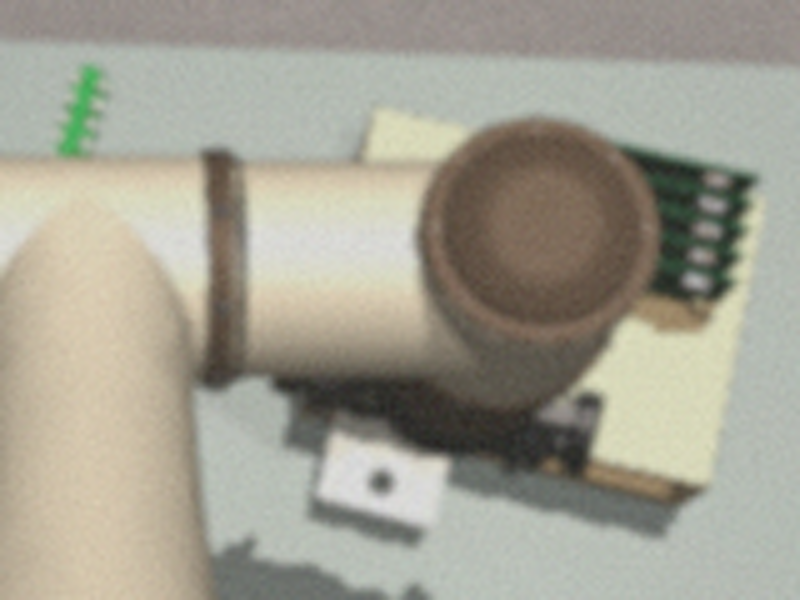

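View pics/a1s.png

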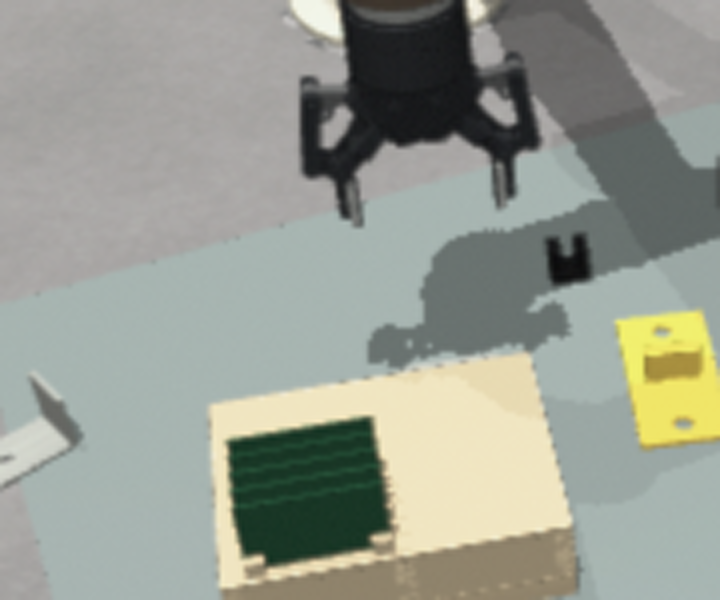

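The arm is over the door end, and the hole at crop (381,482) is unchanged. The scene view shows open fingers clear of everything. Going down to z≈26.

{"op": "drive_tool", "data": {"increments": [[1, [0, 0, 0.12], 0], [1, [0, 0, 0.12], 0], [1, [0, 0, 0.1], 0], [1, [0, 0, 0.08], 0], [1, [0, 0, 0.06], 0], [1, [0, 0, 0.0], 0]]}}

```text
clock: 2.82
position: [536.7, -139.9, 25.1]
ee_rot: [0.122, 0.993, -0.0, -0.002]
contact_force: [-0.8, 0.2, 0.5]
gripper_width: 85.4
```

```bash
python3 - <<'E'
from h import *
snap("top","a2",320,160,110,80,7);snap("scene","a2s",180,170,150,120,5)
E
```

```text
(no output)
```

View pics/a2.png

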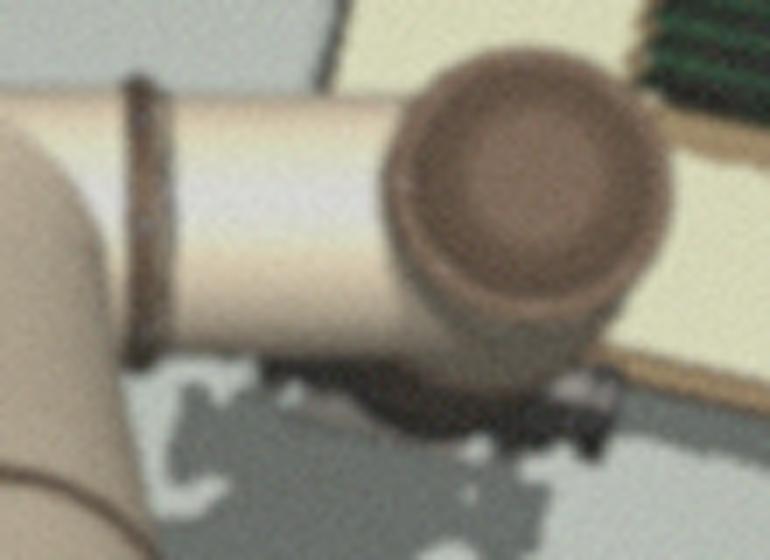

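View pics/a2s.png

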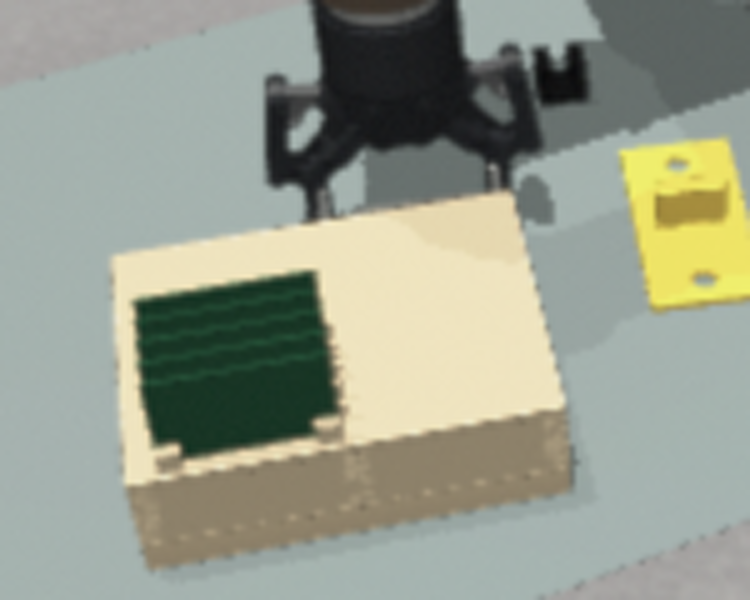

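Nothing is being touched. I close on the long sides.

{"op": "drive_tool", "data": {"increments": [[-1, [0, 0, 0], 0], [-1, [0, 0, 0], 0], [-1, [0, 0, 0], 0], [-1, [0, 0, 0], 0], [-1, [0, 0, 0], 0], [-1, [0, 0, 0], 0]]}}

```text
clock: 3.68
position: [538.3, -139.8, 27.5]
ee_rot: [0.122, 0.992, 0.0, 0.001]
contact_force: [-1.0, 2.0, 5.4]
gripper_width: 61.6
```

Held (the opening has stopped at 61.6). Tool +x is the draw-out direction, so I pull 15 mm first and check.

{"op": "drive_tool", "data": {"increments": [[-1, [0.015, 0, -0.003], 0], [-1, [0.035, 0, 0], 0], [-1, [0, 0, 0], 0]]}}

```text
clock: 4.05
position: [521.7, -135.9, 27.3]
ee_rot: [0.123, 0.992, 0.0, -0.001]
contact_force: [-0.3, 2.0, 2.6]
gripper_width: 61.2
```

```bash
python3 - <<'E'
from h import *
snap("top","a3",320,160,110,80,7)
E
```

```text
(no output)
```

View pics/a3.png

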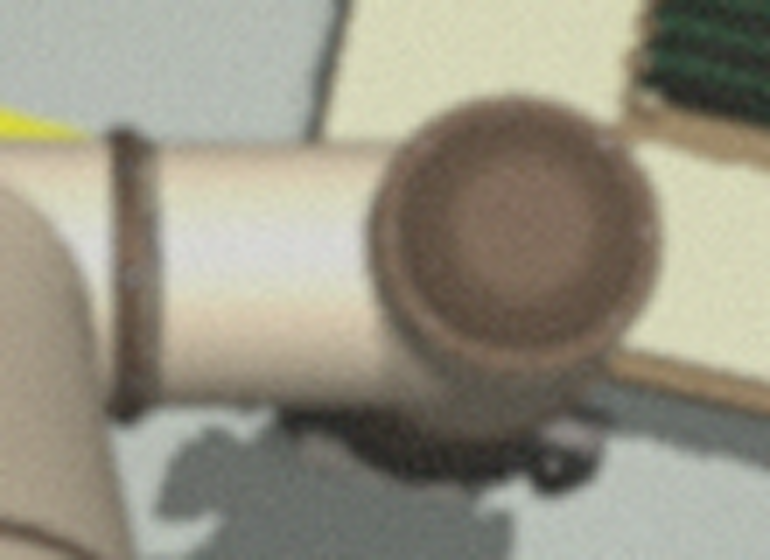

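The arm hides the door from above. I keep drawing straight out and check with the scene camera.

{"op": "drive_tool", "data": {"increments": [[-1, [0.05, 0, 0], 0], [-1, [0.05, 0, 0], 0], [-1, [0.05, 0, 0], 0], [-1, [0.05, 0, 0], 0], [-1, [0.05, 0, 0], 0], [-1, [0.05, 0, 0], 0], [-1, [0.05, 0, 0], 0], [-1, [0.0, 0, 0], 0]]}}

```text
clock: 5.1
position: [419.4, -110.5, 27.1]
ee_rot: [0.123, 0.992, -0.0, -0.001]
contact_force: [0.7, 0.1, -2.4]
gripper_width: 60.8
```

```bash
python3 - <<'E'
from h import *
snap("top","a4",320,160,110,120,5);snap("scene","a4s",180,150,150,120,5)
E
```

```text
(no output)
```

View pics/a4.png

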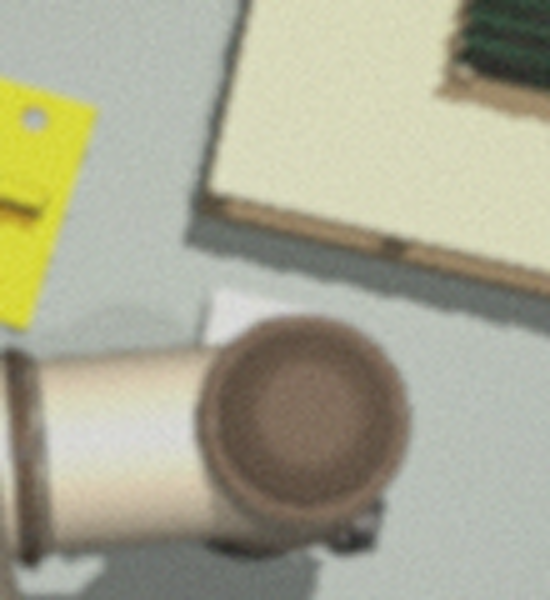

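View pics/a4s.png

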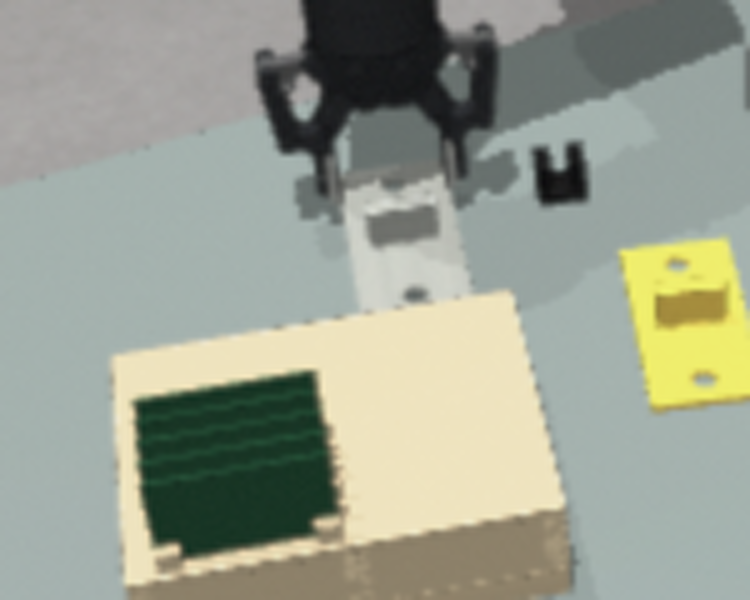

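The door is fully out and level in the grip, clear of the shelf front. I lower it towards the bench.

{"op": "drive_tool", "data": {"increments": [[-1, [0, 0, 0.02], 0], [-1, [0, 0, 0.02], 0], [-1, [0, 0, 0.018], 0], [-1, [0, 0, 0.006], 0], [-1, [0, 0, 0], 0]]}}

```text
clock: 5.82
position: [421.1, -110.7, 7.8]
ee_rot: [0.123, 0.992, -0.0, -0.0]
contact_force: [0.7, -0.8, -1.6]
gripper_width: 61.5
```

{"op": "drive_tool", "data": {"increments": [[-1, [0, 0, 0.005], 0], [-1, [0, 0, 0], 0]]}}

```text
clock: 6.08
position: [421.4, -110.6, 6.6]
ee_rot: [0.123, 0.992, 0.0, 0.0]
contact_force: [0.0, -0.3, -1.7]
gripper_width: 61.4
```

{"op": "drive_tool", "data": {"increments": [[-1, [0, 0, 0.005], 0], [-1, [0, 0, 0], 0]]}}

```text
clock: 6.32
position: [421.4, -110.6, 6.3]
ee_rot: [0.123, 0.992, -0.0, 0.0]
contact_force: [-3.9, 1.6, 12.2]
gripper_width: 61.9
```

```bash
python3 - <<'E'
from h import *
snap("scene","a5s",200,150,110,90,7); print(read_state()["contact_force"],read_state()["position"])
E
```

```text
[-2.64369052  1.76576212 11.35722148] [ 421.41961855 -110.60836718    6.29654507]
```

View pics/a5s.png

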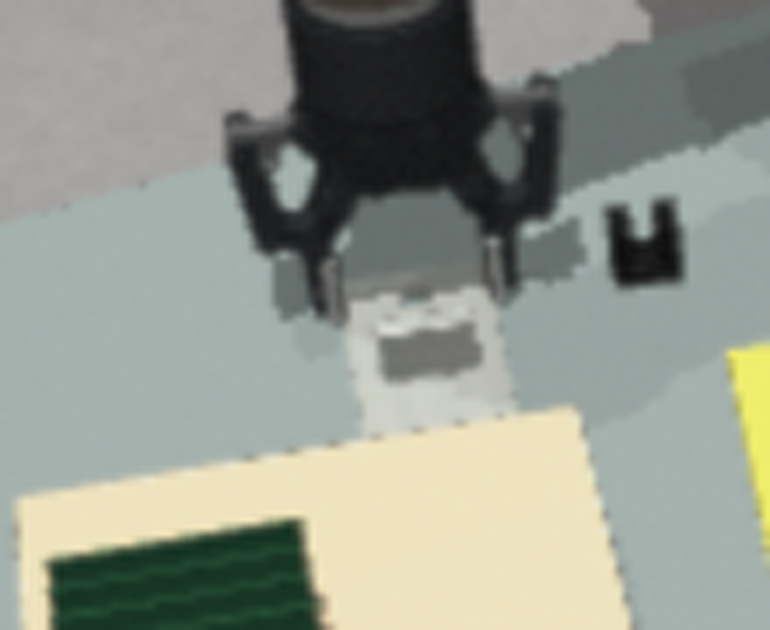

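Bench contact (12 N). I release, hold, then rise.

{"op": "drive_tool", "data": {"increments": [[0.6, [0, 0, 0], 0], [0.8, [0, 0, 0], 0], [1, [0, 0, 0], 0], [1, [0, 0, 0], 0], [1, [0, 0, 0], 0], [1, [0, 0, -0.06], 0], [1, [0, 0, -0.12], 0], [1, [0, 0, -0.16], 0], [1, [0, 0, -0.16], 0], [1, [0, 0, 0], 0]]}}

```text
clock: 7.62
position: [423.7, -110.5, 158.7]
ee_rot: [0.122, 0.992, 0.001, 0.005]
contact_force: [-0.0, -0.7, 0.3]
gripper_width: 85.3
```

```bash
python3 - <<'E'
from h import *
snap("top","a6",320,150,110,100,6);snap("scene","a6s",200,150,110,90,7); print(read_state()["contact_force"],read_state()["position"],read_state()["gripper_width"])
E
```

```text
[-0.68724863  1.04208334 -0.83962891] [ 420.86423459 -110.52222586  155.04441599] 85.20939102169007
```

View pics/a6.png

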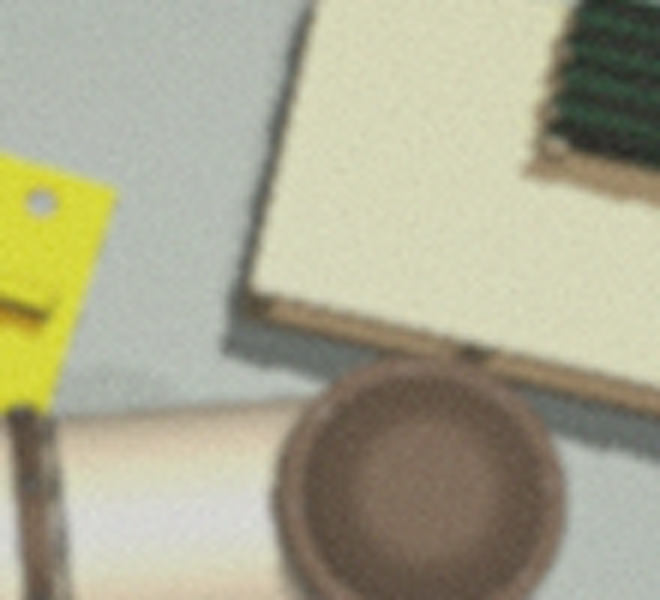

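View pics/a6s.png

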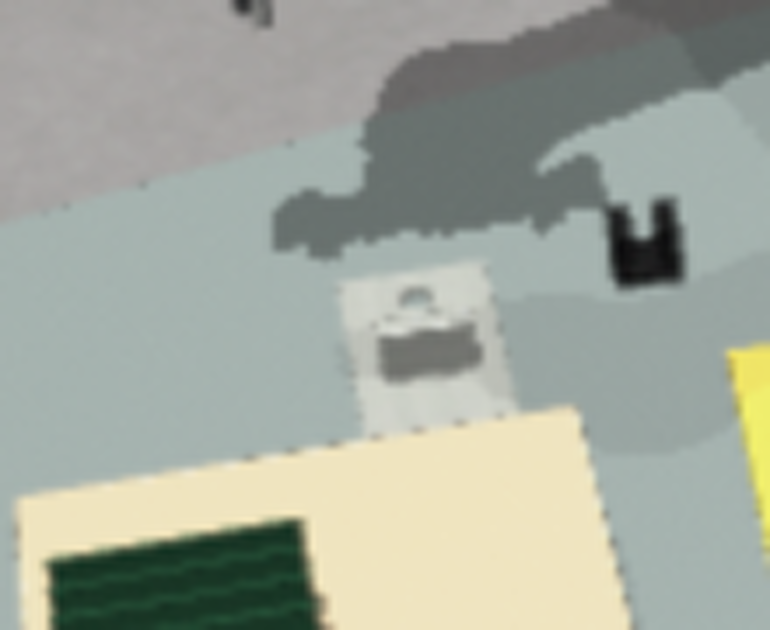

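The door lies flat on the bench (scene crop (420,345)). I step aside to get the top view and turn the jaws 90° the way the wrist has room for.

{"op": "drive_tool", "data": {"increments": [[1, [0, -0.17, 0], 0], [1, [0, -0.17, 0], 0], [1, [0, -0.17, 0], 0], [1, [0, -0.17, 0], 0], [1, [0, 0, 0], -0.0875], [1, [0, 0, 0], -0.0875], [1, [0, 0, 0], -0.0875], [1, [0, 0, 0], -0.0875], [1, [0, 0, 0], -0.0875], [1, [0, 0, 0], -0.0875], [1, [0, 0, 0], -0.0875], [1, [0, 0, 0], -0.0875], [1, [0, 0, 0], -0.0875], [1, [0, 0, 0], 0]]}}

```text
clock: 9.48
position: [370.6, -308.0, 153.3]
ee_rot: [-0.616, 0.788, 0.002, -0.001]
contact_force: [-0.8, -0.4, -0.2]
gripper_width: 85.2
```

```bash
python3 - <<'E'
from h import *
snap("top","a7",320,190,70,70,8);snap("scene","a7s",235,175,50,45,12); print(read_state()["position"],read_state()["joints"].round(2))
E
```

```text
[ 370.93721466 -308.22294083  153.86170819] [-0.36  0.23 -0.46 -0.   -0.88  0.11]
```

View pics/a7.png

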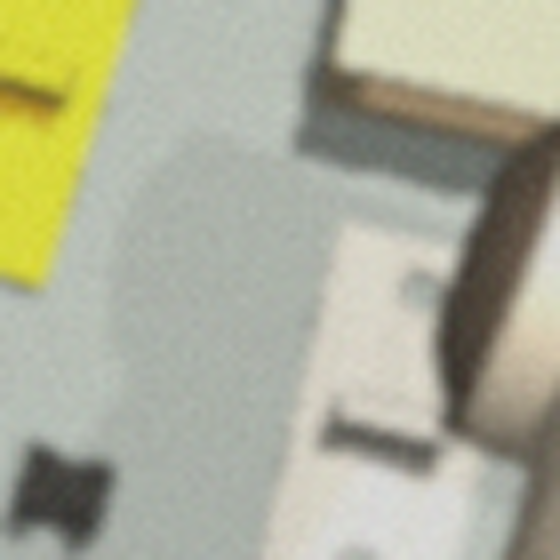

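View pics/a7s.png

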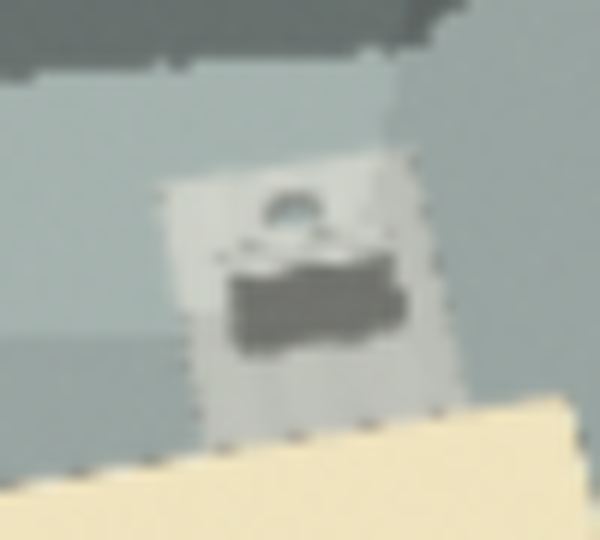

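```bash
python3 - <<'E'
import cv2
im=cv2.imread("pics/a7_full.png");cv2.imwrite("pics/a7b.png",cv2.resize(im[205:275,335:400],None,fx=8,fy=8,interpolation=cv2.INTER_CUBIC))
E
```

```text
(no output)
```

View pics/a7b.png

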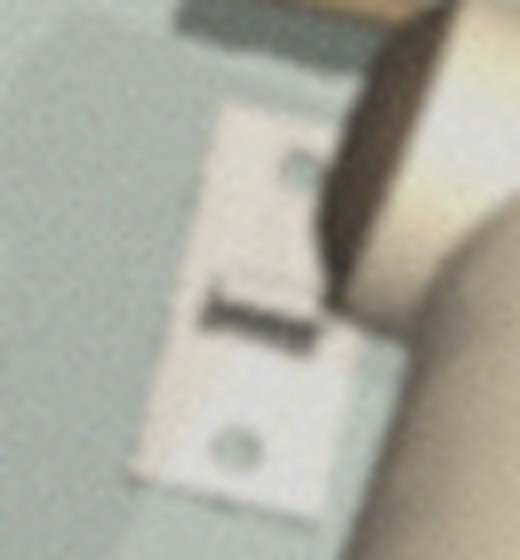

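```bash
python3 - <<'E'
from h import *
T=lambda x,y:("top",un(335,205,8,x,y)); S=lambda x,y:("scene",un(235,175,12,x,y))
def fit(B,p0):
    r=lambda p: np.concatenate([proj(m[0],W(p,l))-m[1] for m,l in B])
    q=least_squares(r,p0,loss="soft_l1",f_scale=.5); print(q.x.round(4),r(q.x).reshape(-1,2).round(2).tolist()); return q.x
Bt=[(T(299,167),(48,0,5)),(T(238,446),(-48,0,5)),(T(222,102),(65,32,5)),(T(135,478),(-65,32,5)),(T(320,518),(-65,-32,5))]
Bs=[(S(294,212),(-48,0,4)),(S(163,185),(-65,-32,5)),(S(408,152),(-65,32,5))]
p=fit(Bt,[466,-122,-.25]); fit(Bs,[466,-122,-.25])
# box with each camera
T=lambda x,y:("top",un(205,170,6,x,y)); S=lambda x,y:("scene",un(320,135,8,x,y))
B=[(T(105,130),(105,60,50)),(T(380,105),(105,-60,50)),(T(415,525),(-85,-60,50)),(T(138,560),(-85,60,50)),(T(246,236),(48,0,62)),(T(264,451),(-48,0,62))]
fit(B,[490,190,.15]); fit([(S(78,200),(-85,-60,50)),(S(380,455),(105,-60,50)),(S(256,163),(-48,0,62)),(S(413,287),(48,0,62))],[490,190,.15])
print("from robot: pads were at door x=-50ish; TCP 421.4,-110.6")
E
```

```text
[ 4.697382e+02 -1.230404e+02 -2.044000e-01] [[0.2, 0.24], [0.1, 0.17], [-0.44, -0.45], [-0.25, -0.44], [0.32, 0.33]]
[ 4.726234e+02 -1.220171e+02 -2.399000e-01] [[-0.03, 0.14], [-0.33, -0.01], [0.4, -0.15]]
[4.924406e+02 1.940590e+02 1.437000e-01] [[-0.01, -0.2], [-0.53, -0.84], [0.2, 0.66], [-0.38, -0.06], [0.29, -0.17], [0.26, 0.62]]
[4.971286e+02 1.962370e+02 1.547000e-01] [[-0.51, -0.8], [0.14, 0.23], [0.09, -0.08], [0.12, 0.22]]
from robot: pads were at door x=-50ish; TCP 421.4,-110.6
```

```bash
python3 - <<'E'
from h import *
to([470.5,-122.8,60],-.24)
E
```

```text
{'cur_yaw': np.float64(2.897), 'shift_units': array([-0.68  , -0.1729,  0.3127]), 'dist': np.float64(230.4), 'turn_tool_units': np.float64(-0.0024), 'j6': np.float64(0.11), 'shift_after_turn': array([-0.6791, -0.1762,  0.3127])}
```

{"op": "drive_tool", "data": {"increments": [[1, [-0.17, -0.0438, 0.02], -0.0024], [1, [-0.17, -0.0438, 0.02], 0], [1, [-0.17, -0.0438, 0.02], 0], [1, [-0.17, -0.0438, 0.02], 0], [1, [0, 0, 0.1], 0], [1, [0, 0, 0.13], 0], [1, [0, 0, 0], 0]]}}

```text
clock: 10.45
position: [468.3, -122.6, 59.5]
ee_rot: [-0.618, 0.786, 0.002, -0.003]
contact_force: [0.2, 0.5, 1.1]
gripper_width: 85.3
```

```bash
python3 - <<'E'
from h import *
snap("scene","a8s",200,130,110,90,7); to([470.5,-122.8,18.5],-.24)
E
```

```text
{'cur_yaw': np.float64(2.904), 'shift_units': array([-0.0003, -0.0018,  0.1425]), 'dist': np.float64(42.8), 'turn_tool_units': np.float64(0.001), 'j6': np.float64(-0.32), 'shift_after_turn': array([-0.0003, -0.0018,  0.1425])}
```

View pics/a8s.png

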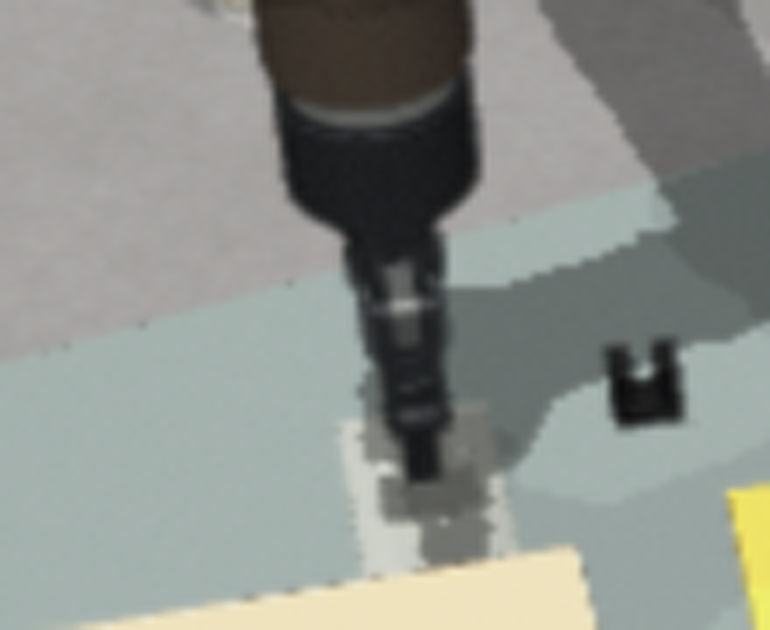

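The jaws straddle the pull. I go down and close.

{"op": "drive_tool", "data": {"increments": [[1, [0, -0.001, 0.07], 0], [1, [0, 0, 0.05], 0], [1, [0, 0, 0.0175], 0], [1, [0, 0, 0], 0], [-1, [0, 0, 0], 0], [-1, [0, 0, 0], 0], [-1, [0, 0, 0], 0], [-1, [0, 0, 0], 0], [-1, [0, 0, 0], 0], [-1, [0, 0, 0], 0], [-1, [0, 0, 0], 0], [-1, [0, 0, 0], 0], [-1, [0, 0, 0], 0]]}}

```text
clock: 12.12
position: [471.0, -122.7, 21.0]
ee_rot: [-0.619, 0.786, 0.0, -0.0]
contact_force: [-1.6, 1.1, 5.3]
gripper_width: 8.7
```

Gripped (8.7). I lift and carry towards the box, turning to its yaw.

{"op": "drive_tool", "data": {"increments": [[-1, [0, 0, -0.05], 0], [-1, [0, 0, -0.1], 0], [-1, [0, 0, -0.1], 0], [-1, [0, 0, -0.1], 0], [-1, [0, 0, 0], 0]]}}

```text
clock: 12.75
position: [472.3, -122.6, 127.1]
ee_rot: [-0.618, 0.786, -0.001, 0.002]
contact_force: [-0.7, 0.5, -3.4]
gripper_width: 8.6
```

```bash
python3 - <<'E'
from h import *
snap("scene","a9s",180,110,130,110,6); to([479.7,192.4,126],.148)
E
```

```text
{'cur_yaw': np.float64(2.904), 'shift_units': array([-1.0272e+00,  2.1900e-01, -7.0000e-04]), 'dist': np.float64(315.1), 'turn_tool_units': np.float64(-0.1929), 'j6': np.float64(-0.32), 'shift_after_turn': array([-1.0341e+00, -1.8370e-01, -4.0000e-04])}
```

View pics/a9s.png

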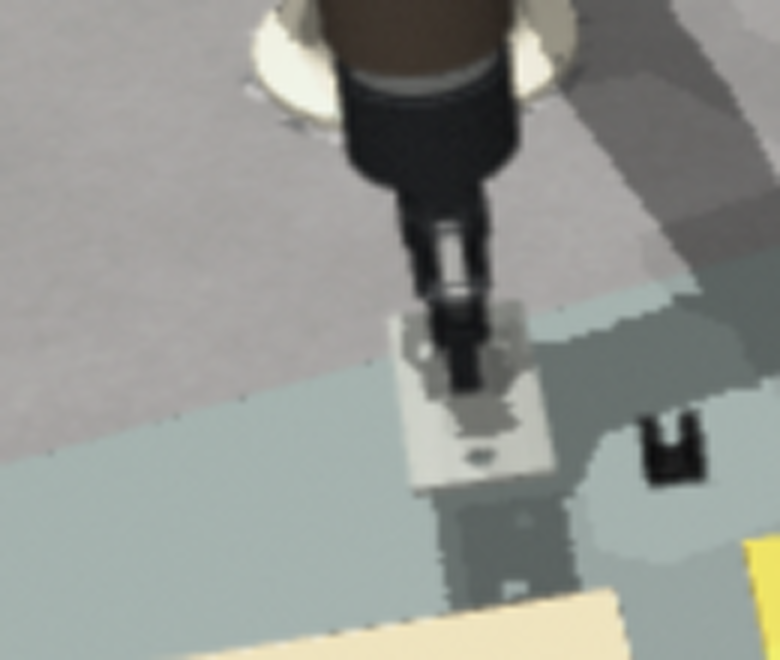

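The door is level in the grip at about 3 N. Carrying on.

{"op": "drive_tool", "data": {"increments": [[-1, [-0.08, 0.017, 0], 0], [-1, [-0.13, 0.0277, 0], 0], [-1, [-0.15, 0.032, 0], 0], [-1, [-0.15, 0.032, 0], 0], [-1, [-0.15, 0.032, 0], 0], [-1, [-0.15, 0.032, 0], 0], [-1, [-0.13, 0.0277, 0], 0], [-1, [-0.087, 0.0186, 0], 0], [-1, [0, 0, 0], -0.05], [-1, [0, 0, 0], -0.05], [-1, [0, 0, 0], -0.05], [-1, [0, 0, 0], -0.0429], [-1, [0, 0, 0], 0]]}}

```text
clock: 14.42
position: [478.6, 191.5, 123.7]
ee_rot: [0.757, -0.653, -0.001, 0.002]
contact_force: [0.5, 0.3, -2.3]
gripper_width: 8.5
```

```bash
python3 - <<'E'
from h import *
snap("scene","b1s",320,110,100,90,8);snap("top","b1",205,160,100,110,5); to([479.7,192.4,126],.148); print(read_state()["position"])
E
```

```text
{'cur_yaw': np.float64(-2.995), 'shift_units': array([-0.0018, -0.0028, -0.0055]), 'dist': np.float64(1.9), 'turn_tool_units': np.float64(-0.0005), 'j6': np.float64(-0.55), 'shift_after_turn': array([-0.0018, -0.0028, -0.0055])}
[478.95039482 191.75237395 124.36571658]
```

View pics/b1s.png

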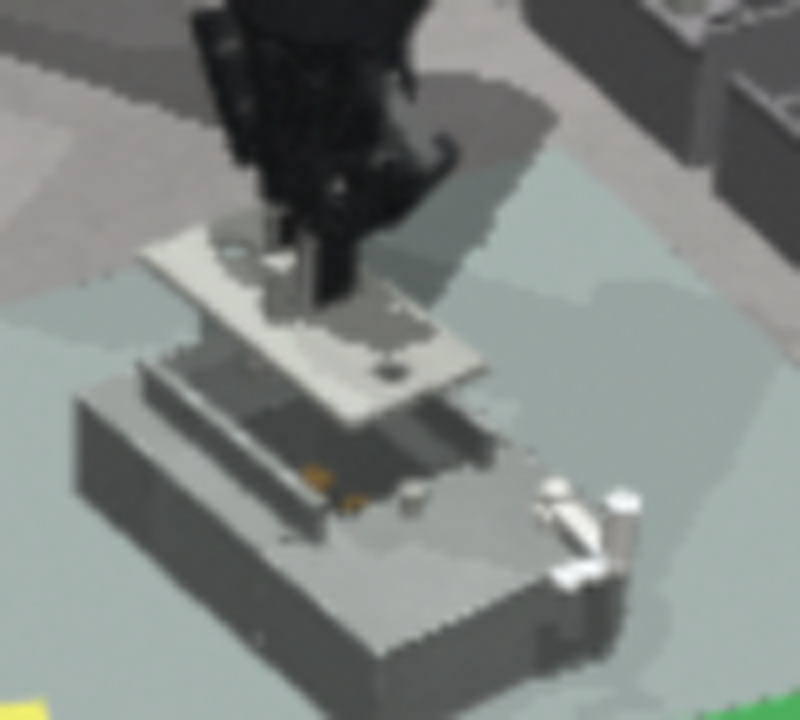

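View pics/b1.png

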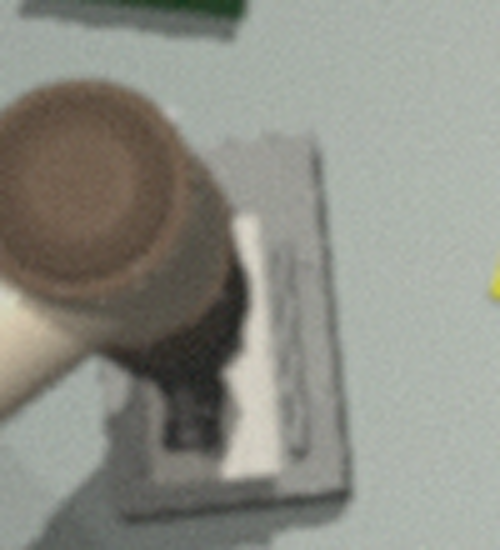

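```bash
cat >> h.py <<'E'
def fit(B,p0,pr=True):
    r=lambda p: np.concatenate([proj(m[0],W(p,l))-m[1] for m,l in B])
    q=least_squares(r,p0,loss="soft_l1",f_scale=.5); print(q.x.round(4),r(q.x).reshape(-1,2).round(2).tolist()); return q.x
E
python3 - <<'E'
from h import *
S=lambda x,y:("scene",un(320,110,8,x,y)); z=108.4
fit([(S(391,371),(48,0,z)),(S(352,418),(65,-32,z)),(S(487,361),(65,32,z)),(S(138,252),(-65,-32,z))],[479,192,.15])
# stud and box re-measured in the same picture
fit([(S(78,400),(-85,-60,50)),(S(380,655),(105,-60,50)),(S(413,487),(48,0,62)),(S(622,565),(105,60,50))],[490,190,.15])
T=lambda x,y:("top",un(205,160,5,x,y))
fit([(T(258,215),(65,-32,z)),(T(279,473),(-65,-32,z)),],[479,192,.15])
im=cv2.imread("pics/b1s_full.png"); cv2.imwrite("pics/b1z.png",cv2.resize(im[130:205,325:405],None,fx=10,fy=10,interpolation=cv2.INTER_LANCZOS4)[:600])
E
```

```text
[4.819307e+02 1.919714e+02 1.559000e-01] [[-0.0, -0.38], [-0.17, 0.47], [0.27, -0.03], [-0.08, -0.05]]
[4.985855e+02 1.956720e+02 1.423000e-01] [[-0.32, -0.73], [-0.31, 0.62], [0.04, 0.62], [1.8, -3.08]]
[4.782648e+02 1.920046e+02 1.391000e-01] [[0.01, 0.06], [-0.01, -0.05]]
```

View pics/b1z.png

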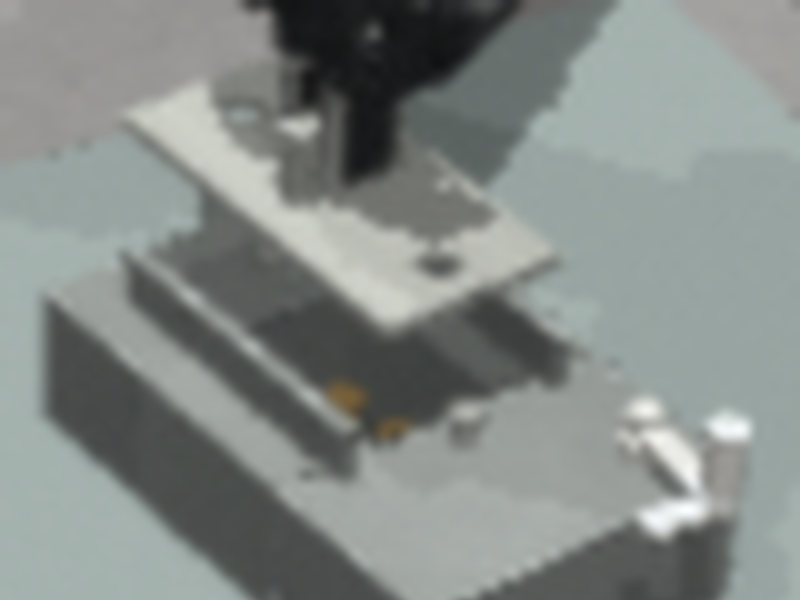

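```bash
python3 - <<'E'
from h import *
to([481.7,193.2,88],.148)
E
```

```text
{'cur_yaw': np.float64(-2.995), 'shift_units': array([-0.0036, -0.0101,  0.1212]), 'dist': np.float64(36.5), 'turn_tool_units': np.float64(-0.0005), 'j6': np.float64(-0.55), 'shift_after_turn': array([-0.0036, -0.0101,  0.1212])}
```

Tool −y is box +x, towards the hook. Lowering to just above the studs.

{"op": "drive_tool", "data": {"increments": [[-1, [-0.0036, -0.01, 0.03], 0], [-1, [0, 0, 0.05], 0], [-1, [0, 0, 0.04], 0], [-1, [0, 0, 0], 0], [-1, [0, 0, 0], 0]]}}

```text
clock: 15.15
position: [482.6, 193.8, 89.8]
ee_rot: [0.758, -0.653, 0.0, -0.0]
contact_force: [-0.8, -0.2, -2.3]
gripper_width: 8.3
```

{"op": "drive_tool", "data": {"increments": [[-1, [0, 0, 0.007], 0], [-1, [0, 0, 0], 0]]}}

```text
clock: 15.4
position: [482.4, 193.7, 87.9]
ee_rot: [0.758, -0.653, 0.0, -0.0]
contact_force: [-0.3, 0.0, -2.5]
gripper_width: 8.9
```

{"op": "drive_tool", "data": {"increments": [[-1, [0, 0, 0.005], 0], [-1, [0, 0, 0], 0]]}}

```text
clock: 15.65
position: [482.3, 193.7, 86.1]
ee_rot: [0.758, -0.653, -0.0, 0.0]
contact_force: [0.2, -0.2, -1.9]
gripper_width: 8.6
```

{"op": "drive_tool", "data": {"increments": [[-1, [0, 0, 0.004], 0], [-1, [0, 0, 0], 0]]}}

```text
clock: 15.9
position: [482.3, 193.7, 84.9]
ee_rot: [0.758, -0.653, -0.0, 0.0]
contact_force: [-0.3, -0.2, -2.2]
gripper_width: 8.5
```

{"op": "drive_tool", "data": {"increments": [[-1, [0, 0, 0.004], 0], [-1, [0, 0, 0], 0]]}}

```text
clock: 16.15
position: [482.3, 193.6, 83.6]
ee_rot: [0.758, -0.653, -0.0, 0.0]
contact_force: [-0.5, -0.4, -2.4]
gripper_width: 8.8
```

{"op": "drive_tool", "data": {"increments": [[-1, [0, 0, 0.004], 0], [-1, [0, 0, 0], 0]]}}

```text
clock: 16.4
position: [482.5, 193.8, 83.0]
ee_rot: [0.758, -0.653, 0.0, -0.0]
contact_force: [-2.4, -0.4, 2.1]
gripper_width: 8.7
```

{"op": "drive_tool", "data": {"increments": [[-1, [0, 0, 0.004], 0], [-1, [0, 0, 0], 0]]}}

```text
clock: 16.65
position: [482.5, 193.8, 82.9]
ee_rot: [0.758, -0.652, 0.0, -0.0]
contact_force: [-4.2, -0.7, 9.9]
gripper_width: 8.9
```

Contact at TCP z≈83, which fits resting on the stud tops. I check the view.

```bash
python3 - <<'E'
from h import *
snap("scene","b2s",325,130,80,60,10);s=read_state();print(s["contact_force"],s["wrist_torque"],s["position"])
E
```

```text
[-3.05396807 -0.50038161  9.24155883] [-0.17220779  1.21355646 -0.03298876] [482.5234083  193.77835589  82.924454  ]
```

View pics/b2s.png

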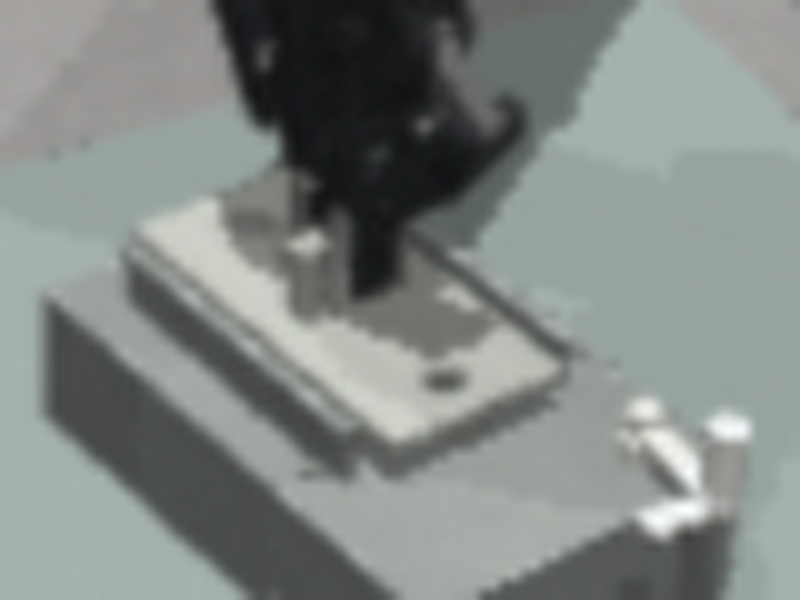

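Level on both studs, the hole still short of the +x stud, and the force above threshold for longer than 0.1 s. I start the slide under light pressure.

{"op": "drive_tool", "data": {"increments": [[-1, [0, 0, -0.001], 0], [-1, [0, -0.007, 0], 0], [-1, [0, -0.007, 0], 0], [-1, [0, -0.006, 0], 0], [-1, [0, 0, 0], 0]]}}

```text
clock: 17.32
position: [487.2, 194.0, 82.9]
ee_rot: [0.758, -0.653, -0.0, 0.001]
contact_force: [-7.3, -1.4, 10.1]
gripper_width: 8.7
```

{"op": "drive_tool", "data": {"increments": [[-1, [0, -0.006, 0], 0], [-1, [0, 0, 0], 0]]}}

```text
clock: 17.58
position: [489.0, 194.2, 82.8]
ee_rot: [0.758, -0.653, -0.0, 0.001]
contact_force: [-5.7, -0.4, 9.6]
gripper_width: 8.9
```

{"op": "drive_tool", "data": {"increments": [[-1, [0, -0.006, 0], 0], [-1, [0, 0, 0], 0]]}}

```text
clock: 17.82
position: [491.9, 195.2, 81.9]
ee_rot: [0.758, -0.653, 0.0, -0.0]
contact_force: [-0.2, -0.0, -2.4]
gripper_width: 9.2
```

{"op": "drive_tool", "data": {"increments": [[-1, [0, -0.004, 0], 0], [-1, [0, 0, 0], 0]]}}

```text
clock: 18.08
position: [493.2, 195.3, 81.3]
ee_rot: [0.758, -0.653, -0.0, 0.0]
contact_force: [-0.0, 0.1, -2.7]
gripper_width: 8.7
```

The force fell to the door's own weight, so the holes are over the studs. I lower gently.

{"op": "drive_tool", "data": {"increments": [[-1, [0, 0, 0.006], 0], [-1, [0, 0, 0.004], 0], [-1, [0, 0, 0], 0]]}}

```text
clock: 18.45
position: [493.0, 195.2, 78.4]
ee_rot: [0.758, -0.653, -0.0, 0.0]
contact_force: [0.3, 0.3, -2.8]
gripper_width: 8.6
```

{"op": "drive_tool", "data": {"increments": [[-1, [0, 0, 0.007], 0], [-1, [0, 0, 0.007], 0], [-1, [0, 0, 0], 0]]}}

```text
clock: 18.82
position: [492.9, 195.2, 74.2]
ee_rot: [0.758, -0.653, -0.0, 0.0]
contact_force: [0.1, -0.6, -1.9]
gripper_width: 8.7
```

{"op": "drive_tool", "data": {"increments": [[-1, [0, 0, 0.006], 0], [-1, [0, 0, 0], 0]]}}

```text
clock: 19.08
position: [493.0, 195.2, 72.5]
ee_rot: [0.758, -0.653, -0.0, 0.0]
contact_force: [-0.2, 0.2, -2.8]
gripper_width: 9.2
```

{"op": "drive_tool", "data": {"increments": [[-1, [0, 0, 0.004], 0], [-1, [0, 0, 0], 0]]}}

```text
clock: 19.32
position: [493.0, 195.3, 71.4]
ee_rot: [0.758, -0.653, -0.0, 0.0]
contact_force: [0.6, 0.7, -2.3]
gripper_width: 8.8
```

{"op": "drive_tool", "data": {"increments": [[-1, [0, 0, 0.003], 0], [-1, [0, 0, 0], 0]]}}

```text
clock: 19.58
position: [493.2, 195.4, 71.0]
ee_rot: [0.758, -0.653, 0.0, -0.0]
contact_force: [-0.7, 0.3, 1.4]
gripper_width: 8.4
```

```bash
python3 - <<'E'
from h import *
snap("scene","b3s",325,130,80,60,10);s=read_state();print(s["contact_force"],s["wrist_torque"],s["position"])
E
```

```text
[-1.97599119  0.02023809  2.49669393] [-0.05849021  0.46399589  0.00716657] [493.15267782 195.35646966  71.01829284]
```

View pics/b3s.png

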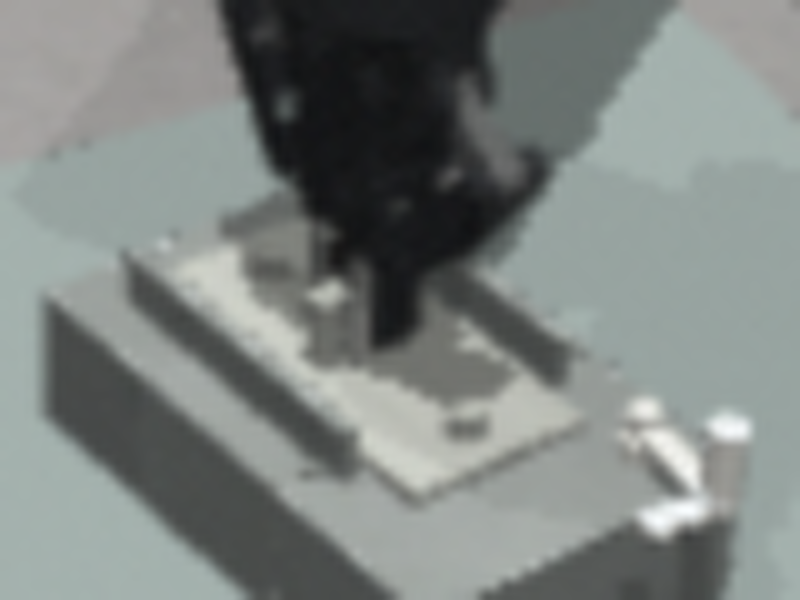

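Seated: z dropped 12 mm to contact, the plate is flush, and the stud shows in the hole at (467,425). I release and rise.

{"op": "drive_tool", "data": {"increments": [[-0.6, [0, 0, 0], 0], [-0.3, [0, 0, 0], 0], [0, [0, 0, 0], 0], [0, [0, 0, 0], 0], [0, [0, 0, 0], 0], [0, [0, 0, -0.05], 0], [0, [0, 0, -0.12], 0], [0, [0, 0, -0.15], 0], [0, [0, 0, 0], 0], [-1, [0, 0, 0], 0]]}}

```text
clock: 20.88
position: [492.8, 195.2, 167.1]
ee_rot: [0.758, -0.653, -0.0, -0.0]
contact_force: [-0.2, 0.6, 0.1]
gripper_width: 25.5
```

```bash
python3 - <<'E'
from h import *
snap("scene","b4s",325,130,80,60,10);snap("top","b4",205,160,100,110,5);s=read_state();print(s["contact_force"],s["position"],s["gripper_width"])
E
```

```text
[-0.02270074 -0.47213283 -0.11533044] [492.41947743 194.87796824 165.83145558] 10.681578112926735
```

View pics/b4s.png

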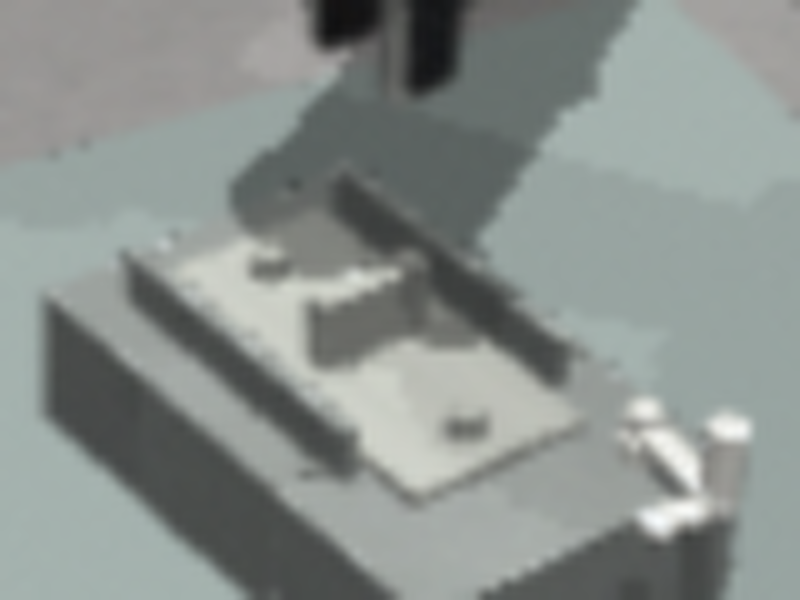

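View pics/b4.png

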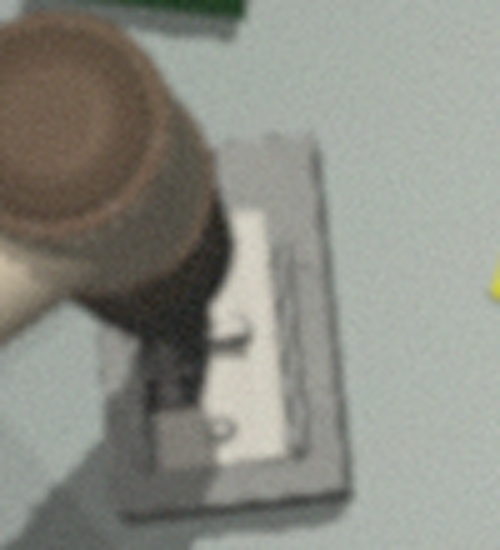

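```bash
python3 - <<'E'
from h import *
p=(493.2,195.3,.148)
m=[("top",un(205,170,6,145,64)),("scene",un(325,130,10,729,425))]
q=least_squares(lambda X:np.concatenate([proj(n,X)-uv for n,uv in m]),[612,250,90]);print(q.x,q.fun)
for h in(80,85,90,95):
  for a in(0,.1,.2,.35):
    X=W(p,(82+40*np.cos(a),40-40*np.sin(a),h)); print(h,a,X.round(1),(proj("top",X)-m[0][1]).round(1),(proj("scene",X)-m[1][1]).round(1))
E
```

```text
[609.10057556 247.84647062  86.74061535] [-0.57466142 -0.31903697 -0.70793149  0.15750317]
80 0 [608.  252.9  80. ] [-2.1  0.7] [0.3 1.3]
80 0.1 [608.4 248.9  80. ] [-0.6  0.6] [-0.8  1.8]
80 0.2 [608.4 244.9  80. ] [1.  0.7] [-2.   2.1]
80 0.35 [607.6 238.9  80. ] [3.2 1. ] [-3.9  2.6]
85 0 [608.  252.9  85. ] [-2.4  0.2] [ 0.5 -0.1]
85 0.1 [608.4 248.9  85. ] [-0.9  0.1] [-0.6  0.4]
85 0.2 [608.4 244.9  85. ] [0.7 0.2] [-1.8  0.8]
85 0.35 [607.6 238.9  85. ] [2.9 0.5] [-3.7  1.2]
90 0 [608.  252.9  90. ] [-2.8 -0.3] [ 0.7 -1.4]
90 0.1 [608.4 248.9  90. ] [-1.2 -0.4] [-0.4 -1. ]
90 0.2 [608.4 244.9  90. ] [ 0.3 -0.3] [-1.6 -0.6]
90 0.35 [607.6 238.9  90. ] [2.6 0. ] [-3.6 -0.2]
95 0 [608.  252.9  95. ] [-3.1 -0.8] [ 0.9 -2.8]
95 0.1 [608.4 248.9  95. ] [-1.5 -0.9] [-0.2 -2.4]
95 0.2 [608.4 244.9  95. ] [ 0.  -0.8] [-1.5 -2. ]
95 0.35 [607.6 238.9  95. ] [ 2.3 -0.5] [-3.4 -1.6]
```

The door is flush with both studs through its holes; the top and scene views agree. The hook is open at about 0.1 rad, its knob top near z≈87. Now I plan the push with shut fingers.

```bash
python3 - <<'E'
from h import *
p=(493.2,195.3,.148)
to(W(p,(124,70,166)),.148)
pts=[(124,70)]
for a in (0,.15,.3,.45,.6,.75,.9,1.05,1.2,1.35,1.48,1.57):
    pts.append((82+40*np.cos(a)+20.5*np.sin(a),40-40*np.sin(a)+17*np.cos(a)))
pts=np.array(pts); d=np.diff(pts,axis=0)
for q,x in zip(pts[1:],d): print(q.round(1),"tx,ty",(-x[1]/300).round(4),(-x[0]/300).round(4))
E
```

```text
{'cur_yaw': np.float64(-2.993), 'shift_units': array([-0.2342, -0.4162, -0.0015]), 'dist': np.float64(143.3), 'turn_tool_units': np.float64(0.0002), 'j6': np.float64(-0.53), 'shift_after_turn': array([-0.2343, -0.4161, -0.0015])}
[122.  57.] tx,ty 0.0433 0.0067
[124.6  50.8] tx,ty 0.0206 -0.0087
[126.3  44.4] tx,ty 0.0214 -0.0055
[126.9  37.9] tx,ty 0.0217 -0.0022
[126.6  31.4] tx,ty 0.0215 0.0012
[125.2  25.2] tx,ty 0.0209 0.0045
[122.9  19.2] tx,ty 0.0198 0.0077
[119.7  13.8] tx,ty 0.0182 0.0108
[115.6   8.9] tx,ty 0.0163 0.0136
[110.8   4.7] tx,ty 0.0139 0.0161
[106.    1.7] tx,ty 0.01 0.0157
[102.5   0. ] tx,ty 0.0056 0.0117
```

{"op": "drive_tool", "data": {"increments": [[-1, [-0.08, -0.14, 0], 0], [-1, [-0.08, -0.14, 0], 0], [-1, [-0.0742, -0.136, 0], 0], [-1, [0, 0, 0.12], 0], [-1, [0, 0, 0.12], 0], [-1, [0, 0, 0.056], 0], [-1, [0, 0, 0], 0]]}}

```text
clock: 21.85
position: [605.4, 282.7, 76.0]
ee_rot: [0.758, -0.653, -0.0, 0.002]
contact_force: [0.4, -0.1, 0.5]
gripper_width: 0.2
```

```bash
python3 - <<'E'
from h import *
snap("scene","c1s",340,120,80,70,9);snap("top","c1",205,150,100,110,5);s=read_state();print(s["contact_force"],s["gripper_width"]);to(W((493.2,195.3,.148),(124,70,77)),.148)
E
```

```text
[-0.30117508 -0.19433068  0.17681958] 0.2672276753620722
{'cur_yaw': np.float64(-2.993), 'shift_units': array([0.0021, 0.0049, 0.0062]), 'dist': np.float64(2.5), 'turn_tool_units': np.float64(0.0005), 'j6': np.float64(-0.53), 'shift_after_turn': array([0.0021, 0.0049, 0.0062])}
```

View pics/c1s.png

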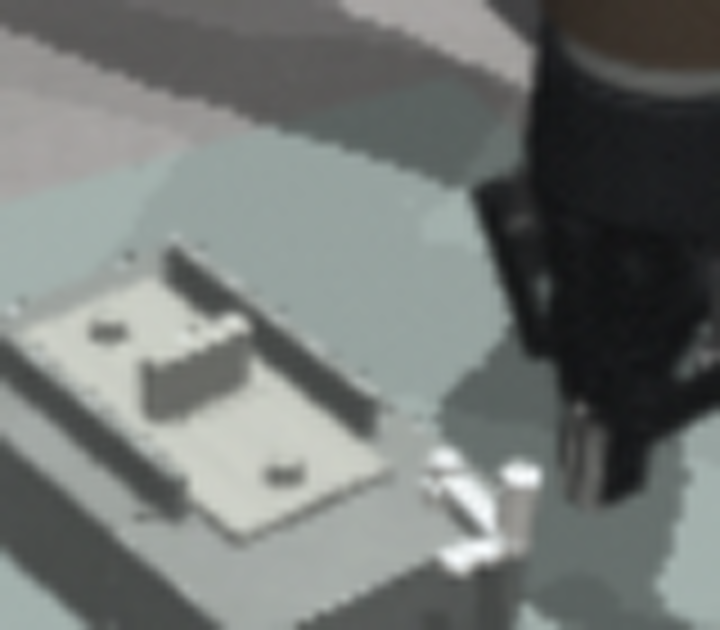

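The shut fingers, tip at about (600,500), stand beside the knob at (519,500) on its +y side. I begin the push.

{"op": "drive_tool", "data": {"increments": [[-1, [0.0433, 0.0067, 0], 0], [-1, [0.0206, -0.0087, 0], 0], [-1, [0.0214, -0.0055, 0], 0], [-1, [0.0217, -0.0022, 0], 0], [-1, [0.0215, 0.0012, 0], 0], [-1, [0.0209, 0.0045, 0], 0], [-1, [0, 0, 0], 0]]}}

```text
clock: 22.82
position: [613.8, 238.4, 77.7]
ee_rot: [0.758, -0.653, 0.0, 0.0]
contact_force: [0.5, -0.3, -0.7]
gripper_width: 0.3
```

```bash
python3 - <<'E'
from h import *
snap("scene","c2s",340,120,80,70,9);s=read_state();print(s["contact_force"])
E
```

```text
[ 0.79374775  0.2328457  -0.66640898]
```

View pics/c2s.png

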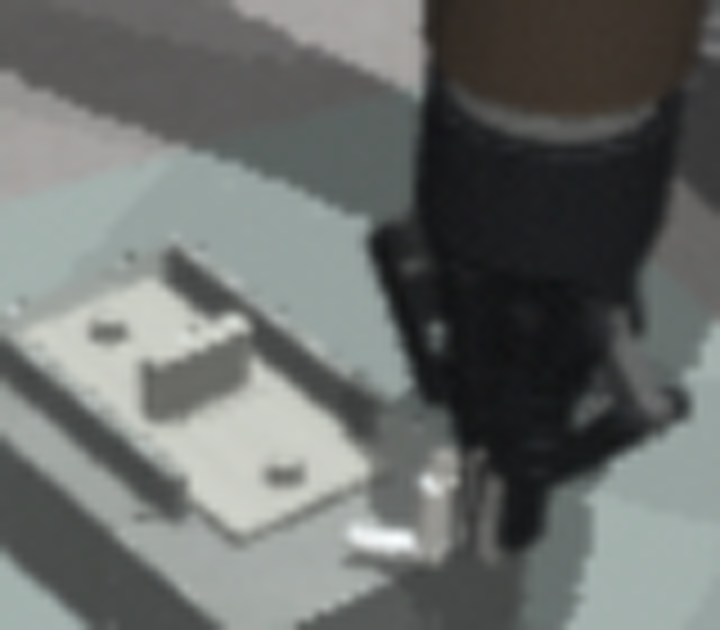

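The hook is swinging: the knob is at (435,515), following the fingers. I continue to the stop.

{"op": "drive_tool", "data": {"increments": [[-1, [0.0198, 0.0077, 0], 0], [-1, [0.0182, 0.0108, 0], 0], [-1, [0.0163, 0.0136, 0], 0], [-1, [0.0139, 0.0161, 0], 0], [-1, [0.01, 0.0157, 0], 0], [-1, [0.0056, 0.0117, 0], 0], [-1, [0, 0, 0], 0]]}}

```text
clock: 23.75
position: [594.7, 210.6, 77.8]
ee_rot: [0.758, -0.653, -0.0, 0.0]
contact_force: [-0.4, -0.9, -0.6]
gripper_width: 0.3
```

```bash
python3 - <<'E'
from h import *
snap("scene","c3s",340,120,80,70,9);s=read_state();print(s["contact_force"])
E
```

```text
[0.71124081 0.06933427 0.50227407]
```

View pics/c3s.png

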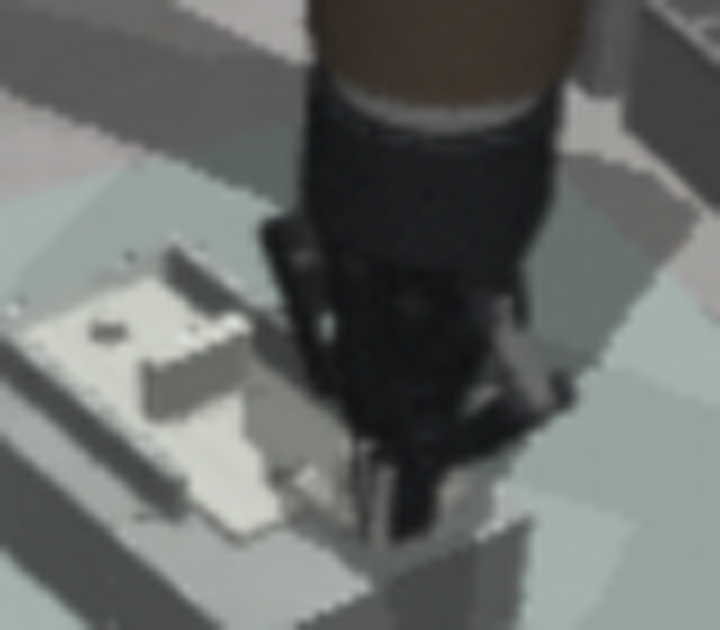

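Nearly closed, with no stop force yet. I push on towards −x until the stop is felt.

{"op": "drive_tool", "data": {"increments": [[-1, [0, 0.008, 0], 0], [-1, [0, 0.005, 0], 0], [-1, [0, 0, 0], 0]]}}

```text
clock: 24.18
position: [593.6, 210.7, 77.9]
ee_rot: [0.758, -0.652, 0.001, -0.002]
contact_force: [6.6, -1.4, -3.3]
gripper_width: -0.1
```

{"op": "drive_tool", "data": {"increments": [[-1, [0, 0.006, 0], 0], [-1, [0, 0, 0], 0]]}}

```text
clock: 24.42
position: [593.3, 210.7, 78.1]
ee_rot: [0.758, -0.652, 0.002, -0.004]
contact_force: [10.9, -1.8, -5.4]
gripper_width: 0.5
```

{"op": "drive_tool", "data": {"increments": [[-1, [0, 0.005, 0], 0], [-1, [0, 0, 0], 0]]}}

```text
clock: 24.68
position: [593.2, 210.8, 78.2]
ee_rot: [0.758, -0.652, 0.003, -0.005]
contact_force: [15.2, -2.7, -8.3]
gripper_width: -0.1
```

It is against the stop: the force rises and nothing moves. I back off and leave.

{"op": "drive_tool", "data": {"increments": [[-1, [0, -0.03, 0], 0], [-1, [0, -0.06, 0], 0], [-1, [0, -0.08, 0], 0], [-1, [0, 0, -0.12], 0], [-1, [0, 0, -0.16], 0], [-1, [-0.18, 0, -0.1], 0], [-1, [-0.18, 0, 0], 0], [-1, [-0.18, 0, 0], 0], [-1, [0, 0, 0], 0], [-1, [0, 0, 0], 0]]}}

```text
clock: 25.92
position: [613.9, 377.5, 191.2]
ee_rot: [0.758, -0.652, -0.0, 0.001]
contact_force: [-0.2, -0.5, 0.0]
gripper_width: 0.1
```

```bash
python3 - <<'E'
from h import *
snap("scene","d1s",325,130,80,60,10);snap("top","d1",200,160,100,110,5);s=read_state();print(s["contact_force"],s["position"])
E
```

```text
[-0.22521804 -0.31882159  0.16307059] [614.59082737 376.41709894 191.69317322]
```

View pics/d1s.png

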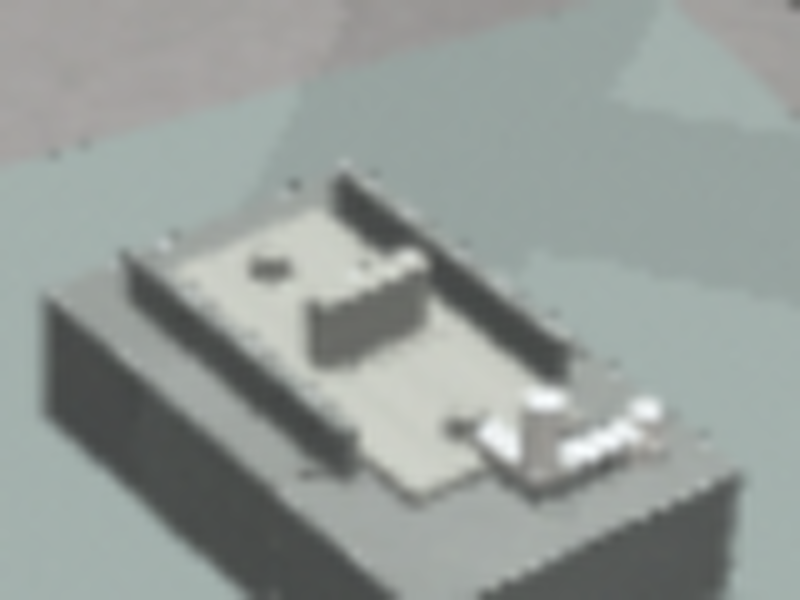

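View pics/d1.png

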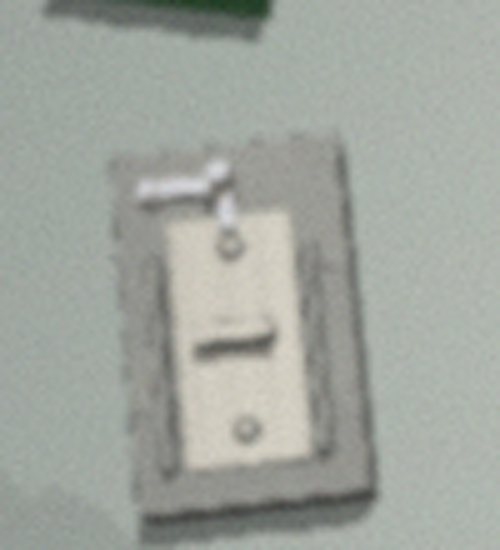

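View pics/d1s_full.png

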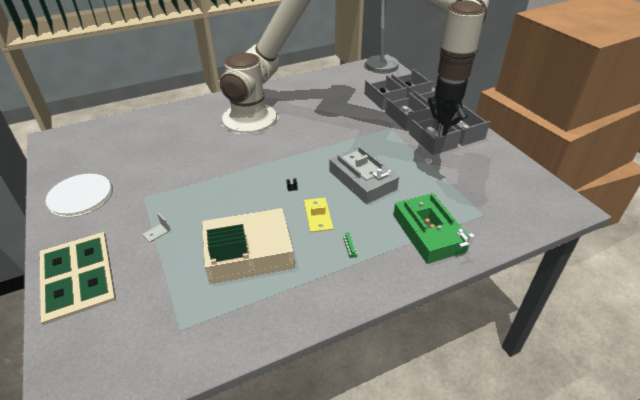

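Door flush, both studs through the holes at top crop (230,247) and (247,430). The arm lies across with its tip over the door's end. I check the hook angle by projection.

```bash
python3 - <<'E'
from h import *
p=(493.2,195.3,.148)
print("meas top",un(200,160,5,217,168),"scene",un(325,130,10,546,400))
for a in(1.35,1.42,1.5,1.57):
    X=W(p,(82+40*np.cos(a),40-40*np.sin(a),87)); print(a,proj("top",X).round(1),proj("scene",X).round(1))
T=lambda x,y:("top",un(200,160,5,x,y)); 
fit([(T(247,429),(-48,0,60)),(T(230,246),(48,0,60))],p)
fit([(T(290,208),(65,-32,55)),(T(310,456),(-65,-32,55)),(T(187,470),(-65,32,55)),(T(165,223),(65,32,55))],p)
E
```

```text
meas top (243.0, 193.2) scene (379.15, 169.55)
1.35 [242.3 190.3] [380.4 170.6]
1.42 [242.6 191.3] [379.7 170.2]
1.5 [242.8 192.5] [378.9 169.7]
1.57 [242.9 193.5] [378.2 169.2]
[4.926518e+02 1.944853e+02 1.550000e-01] [[-0.0, -0.04], [0.0, 0.04]]
[4.928514e+02 1.954140e+02 1.484000e-01] [[-0.32, 0.24], [0.18, -0.1], [-0.15, -0.06], [0.28, -0.04]]
```

```bash
python3 -c "
from bench import *
print(read_state()['clock']); print(job_done())"
```

```text
26.025
the job is handed in; nothing more can be done
None
```

I handed the job in at 26.0 s of the 72 s allowed. The door is seated on the parts box and the hook is closed over its end; no verdict is reported.

What I did:
- **Shelf to bench:** I drew the door out by its jutting end, laid it flat on the bench and let go.
- **Onto the studs:** I took it again by its pull and rested it on the stud tops, about 12 mm short of its place. The contact force was about 10 N.
- **Seating:** I slid it towards the hook until its holes came over the studs, then lowered it 12 mm to the seat and released it.
- **Hook:** I pushed the hook to its stop with shut fingers (force rose to 15 N with no further movement), then backed off.

What my last checks showed:
- **Door position:** In the top view the door's outline and the studs through its holes give centres about 1 mm apart, within the 4.5 mm allowed. The yaws agree within 0.01 rad.
- **Hook angle:** The knob's position in the top view fits about 1.55 rad. The scene camera alone reads nearer 1.48 and had shown an offset of about 1 px earlier; with that offset taken out it agrees with the stop. Both are above the required 1.42.
- **Robot and the other parts:** The arm is clear with no contact force. The terminal strip, sensor and bracket look unmoved in the last scene picture; I made no separate check of the varistor, but the arm never came down near it.

One reading was unclear. While the door rested on the stud tops, the wrist moment suggested that most of the load sat on the stud farther from the hook. The door looked level in the picture.

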